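# Put four check loads back on their own pads

## Task

The four check loads stand on one another's round steel pads. Put each on its own: the open steel mould on the widest pad, the white lidded tin on the second widest, the large steel weight on the third widest and the small brass weight on the narrowest. The free rubber mat is there to park a load while you swap them. Keep every load upright all the time, and leave each one standing at the centre of its pad.

Things in the scene. Friction and masses are not known exactly. Their poses are not given: they have to be found in the camera images.
- mould_mid (a point): the steel compaction mould: a loose open-topped upright cylinder 70 mm high, 62 mm outside diameter (wall about 6 mm) above a foot flange of 76 mm diameter and 14 mm height, about 0.55 kg. This point lies on its axis half-way up, 35 mm above its underside; z up along the axis. It starts on the second widest pad (a similar mould at the back of the table, behind the shaft, is not meant)
- tin_mid (a point): the white moisture tin with a lid (the lid does not come off): a loose upright cylinder 36 mm high, 52 mm in diameter, the lid 56 mm in diameter from 20 to 34 mm height, about 0.035 kg. This point lies on its axis half-way up, 18 mm above its underside; z up along the axis. It starts on the third widest pad (similar tins at the back of the table, behind the shaft, are not meant)
- big_weight_mid (a point): the large grey steel weight: a loose upright cylinder 42 mm in diameter and 39 mm high (rounded shoulder at the top), with a knob of 20 mm diameter on top, 49 mm high in all, about 0.5 kg. This point lies on its axis half-way up, 24.5 mm above its underside; z up along the axis. It starts on the narrowest pad
- small_weight_mid (a point): the small brass weight, of the same form as the large one: body 31 mm in diameter and 29 mm high, knob of 16 mm diameter on top, 41 mm high in all, about 0.2 kg. This point lies on its axis half-way up, 20.5 mm above its underside; z up along the axis. It starts on the widest pad
- pad_a_top (a point): round flat steel pad, 116 mm in diameter and 10 mm high, fixed to the table, with faint rings engraved on top; the widest of the four. This point is the centre of its top face, z up
- pad_b_top (a point): round flat steel pad, 96 mm in diameter and 10 mm high, fixed to the table, with faint rings engraved on top; the second widest of the four. This point is the centre of its top face, z up
- pad_c_top (a point): round flat steel pad, 76 mm in diameter and 10 mm high, fixed to the table, with faint rings engraved on top; the third widest of the four. This point is the centre of its top face, z up
- pad_d_top (a point): round flat steel pad, 58 mm in diameter and 10 mm high, fixed to the table, with faint rings engraved on top; the narrowest of the four. This point is the centre of its top face, z up
- mat_top (a point): the free spot: a square black rubber mat, 100 x 100 x 4 mm, fixed flat on the table, empty at the start. This point is the centre of its top face, z up

How it is judged:
By the outcome, as a careful person would: the job done as asked, in the order asked, and still so for the second after the job is handed in, with the robot touching nothing.
It also fails if it takes over 120 s, if anything falls off the work surface, if the arm or the gripper's body presses on something with over 40 N, if the wrist force passes 120 N, or if a joint passes its speed limit or range.

## Robot

A 7-joint arm with a two-finger parallel gripper is mounted at the origin on a cart in front of the work surface, level with it; the furniture and walls round the work are solid. World frame = base frame: x ahead of the robot, y to its left, z up, the work surface at z = 0. Lengths are in m, angles in rad, forces in N, time in s.
With the tool pointing down it reaches from about 0.4 to 0.85 m from the base axis. Payload 4.5 kg.
Tool frame: the origin (TCP) lies midway between the tips of the shut fingers; the grasp point (between the pads) lies 19 mm behind it; z points along the fingers, y is the direction in which the jaws open and shut (so a half turn about z gives the same grasp; the last joint's range is limited). The gripper opens to 85 mm and grips with 20 to 120 N. Pads are 22 mm wide; open, the fingers measure 114 mm over their backs; the gripper's body (76 mm by 85 mm) begins 54 mm behind the grasp point. The pads swing forward as they close: fully open they stand 13 mm farther back than shut.
Start: joints at [-1.115, 0.689, -0.195, 1.565, 0.157, 0.902, -0.215], TCP at [0.256, 0.57, 0.231] pointing down, gripper open.
Joint ranges: [-3.01, 3.01], [-0.46, 2.08], [-1.47, 1.51], [0.13, 2.56], [-1, 4.14], [0.04, 2.09], [-2.66, 2.66]. Speed limits (rad/s): [2.57, 2.57, 3.14, 3.14, 3.14, 3.14, 3.14].

## Interface

Orientations are given as a rotation vector (axis times angle).
In Python, from workcell import ctrl gives the robot as it stands.
- The arm moves only by the shell command python3 -m pendant 'ROWS' [FORCE]. ROWS is JSON, a list of rows, each an object with "jaw": the finger opening in m, from 0 to 0.0854; "delta_pos": the shift along the tool's x, y, z in m, a list of three; "roll": the turn about the tool's z in degrees. A call has 1 to 20 rows; each row shifts and turns the commanded pose from where the row before left it, along the tool's axes as they then stand; what a row does not reach is not made up. A row lasts 1/12 s, in which the tool goes at most 41.7 mm and 7.16 degrees, less where a joint would pass 70% of its speed; a pose out of reach is approached as far as the arm can. A call is refused whole if a number of a shift passes 0.0417 or a number of a turn 7.16, either way. A call with a gripper value outside its range is refused whole. The fingers move at their own pace and stop on an object; FORCE is the grip in N (left out, the last holds). Time passes only in rows, so rows that do not move let the fingers close. It gives the time, the measured TCP pose, the force and the opening at its end, in the units of the state.
- ctrl.state(): the state, without advancing time (a new reading comes with each control period).
- ctrl.camera(name): name is "scene" or "top" or "wrist"; returns a dict with "img" (384x512x3 uint8, red, green, blue), "vertical_fov" (degrees; the focal length in pixels is half the picture's height over the tangent of half this angle, whatever the lens; pixels are square), "cx", "cy" (the principal point, pixels), "rvec" (rotation vector, rad) and "tvec" (3), from world to camera coordinates, as OpenCV has them. Camera axes: x right, y down, z forward; pixel columns grow to the right and rows downward; lengths in m; the calibration is good to about 2 mm. A picture is of the moment at which its call begins. There is no depth.
- ctrl.hand_in(): hands the job in, once; it reports no verdict.
The state is a dict: "time": time; "joint_pos": joint angles; "qd": joint speeds; "effort": joint torques, N m; "tool_pos": TCP position; "ee_rot": TCP orientation; "ft_force": force on the tool from outside, world axes, zero at the start; "ft_torque": the same for the moment, N m; "opening": opening from 0.0 (shut) to 1.0 (fully open).
Only numpy, scipy, OpenCV 4.12 (cv2) and the standard library are available. Lean on these libraries where they do the work, as an engineer would, in place of code of your own. Each camera call takes 0.05 s, during which the arm holds its last target.

## Working session

There is one attempt and no reset: what is moved stays moved. The work goes in short steps, Python scripts to look and compute and a shell command to move; the robot and the scene stay as the last step left them, time stands still between calls to the robot, and variables do not carry over. Pictures are saved under pics/ and viewed, and the job is handed in when it is done.

```bash
mkdir -p pics; ls; python3 - <<'E'
from workcell import ctrl
import cv2
print(ctrl.state())
for n in ("scene","top","wrist"):
    c=ctrl.camera(n); cv2.imwrite(f"pics/{n}0.png",c["img"][:,:,::-1]); print(n,{k:v for k,v in c.items() if k!="img"})
E
```

```text
pics
{'time': 0.0, 'joint_pos': array([-1.11516954,  0.69001633, -0.19452938,  1.5663342 ,  0.15727097,
        0.90251798, -0.21510011]), 'qd': array([ 6.52272291e-06,  8.80770570e-04, -3.64875677e-05, -1.68657026e-03,
        1.50027466e-03, -1.06081876e-03, -1.23342669e-04]), 'effort': array([ 2.44007651e-04, -5.39616859e+01, -1.26675591e+00, -1.58538204e+01,
        8.98971688e-03,  9.71181609e-03, -3.39178609e-05]), 'tool_pos': array([0.25565709, 0.56960196, 0.23046688]), 'ee_rot': array([-6.57522482e-01, -3.07171294e+00,  2.92678725e-03]), 'ft_force': array([ 0.30179403, -0.82832699,  0.17630038]), 'ft_torque': array([ 0.00592931, -0.03671901, -0.04462222]), 'opening': 1.000348464576086}
scene {'vertical_fov': 53.06235526215808, 'cx': 253.57234520074732, 'cy': 188.9609834447238, 'rvec': array([ 0.58767675, -2.65418387,  1.17288943]), 'tvec': array([0.42910694, 0.23138368, 0.71373233])}
top {'vertical_fov': 49.975285322627386, 'cx': 258.57856430527295, 'cy': 181.84392655852707, 'rvec': array([ 2.1355405 , -2.13510111,  0.24617652]), 'tvec': array([-0.09019142,  0.53022207,  0.98561517])}
wrist {'vertical_fov': 58.565155387929806, 'cx': 254.36304088644349, 'cy': 190.0122966682828, 'rvec': array([-2.42659521, -1.57359866, -0.22263911]), 'tvec': array([-0.62395704, -0.03708052,  0.37906854])}
```

View pics/scene0.png

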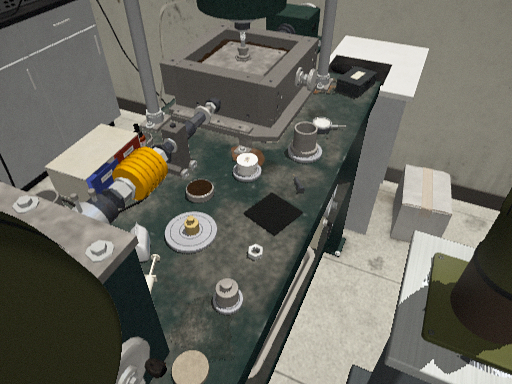

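View pics/top0.png

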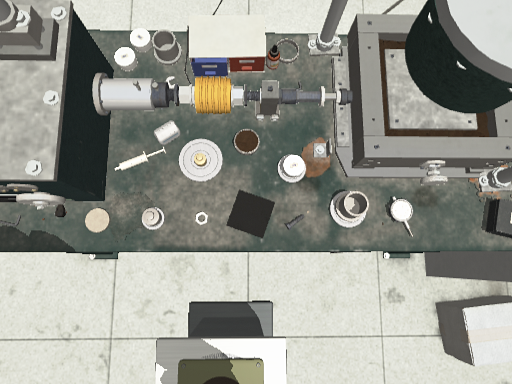

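View pics/wrist0.png

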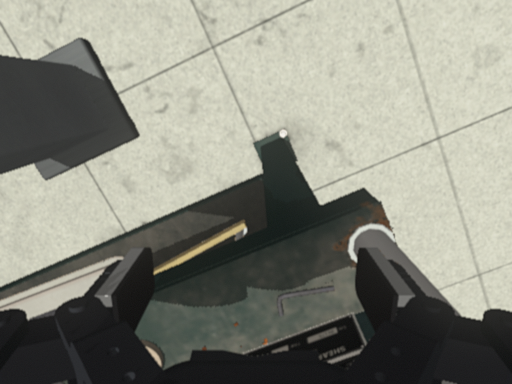

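The scene view shows the small brass weight on the wide pad at (191,230), the large weight on the narrow pad at (227,293), the tin at (246,170), the mould at (305,145) and the empty mat at (273,213). In the top view the same items are at (201,160), (153,216), (292,168), (349,207) and (250,214). The shaft runs behind them. Next I'll measure.

```bash
cat > h.py <<'E'
import numpy as np, cv2
from workcell import ctrl
def cam(n):
    c=ctrl.camera(n); f=192/np.tan(np.radians(c["vertical_fov"])/2)
    c["K"]=np.array([[f,0,c["cx"]],[0,f,c["cy"]],[0,0,1]]); c["R"]=cv2.Rodrigues(c["rvec"])[0]
    c["bgr"]=c["img"][:,:,::-1].copy(); return c
def onplane(c,uv,z):
    uv=np.atleast_2d(np.asarray(uv,float))
    d=np.c_[uv,np.ones(len(uv))]@np.linalg.inv(c["K"]).T@c["R"]
    C=-c["R"].T@c["tvec"]; s=(z-C[2])/d[:,2]
    return C+d*s[:,None]
def proj(c,P): return cv2.projectPoints(np.atleast_2d(np.asarray(P,float)),c["rvec"],c["tvec"],c["K"],None)[0].reshape(-1,2)
def crop(c,name,u0,v0,u1,v1,s):
    cv2.imwrite(f"pics/{name}.png",cv2.resize(c["bgr"][v0:v1,u0:u1],None,fx=s,fy=s,interpolation=cv2.INTER_CUBIC))
def circ(pts):
    A=np.c_[2*pts,np.ones(len(pts))]; x=np.linalg.lstsq(A,(pts**2).sum(1),rcond=None)[0]
    return x[:2],np.sqrt(x[2]+x[:2]@x[:2])
E
python3 - <<'E'
from h import *
np.set_printoptions(precision=3,suppress=True)
c=cam("top"); print("camC",-c["R"].T@c["tvec"], c["K"][0,0])
for n,uv in dict(A=(201,160),D=(153,218),C=(292,169),B=(349,209),mat=(250,214),edge=(250,250),machineR=(108,200),hopL=(337,170),shaft=(212,95),nut=(202,218)).items(): print(n,onplane(c,uv,0.01)[0])
crop(c,"topc",90,60,420,260,2.4)
s=cam("scene"); print(-s["R"].T@s["tvec"]); crop(s,"scenec",140,90,340,330,2.5)
E
```

```text
camC [ 0.33  -0.053  1.072] 411.9772859872021
A [0.597 0.06  0.01 ]
D [0.443 0.179 0.01 ]
C [ 0.574 -0.18   0.01 ]
B [ 0.467 -0.328  0.01 ]
mat [ 0.454 -0.069  0.01 ]
edge [ 0.362 -0.069  0.01 ]
machineR [0.49  0.296 0.01 ]
hopL [ 0.572 -0.301  0.01 ]
shaft [0.78  0.035 0.01 ]
nut [0.443 0.054 0.01 ]
[0.227 0.518 0.653]
```

View pics/topc.png

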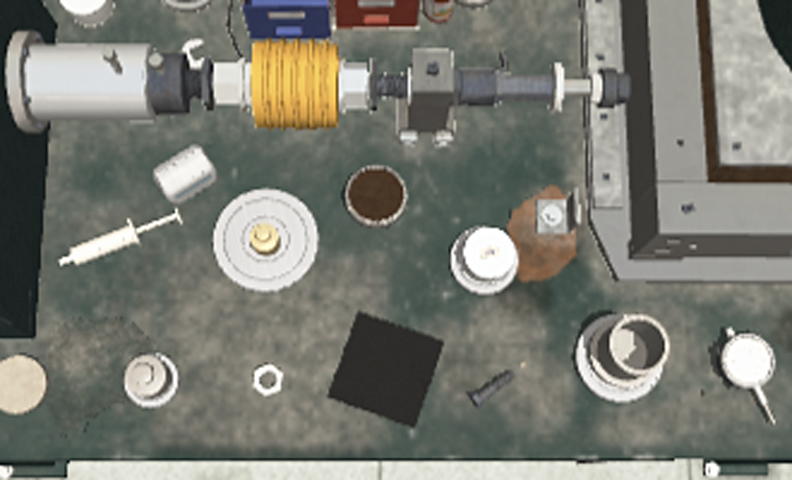

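View pics/scenec.png

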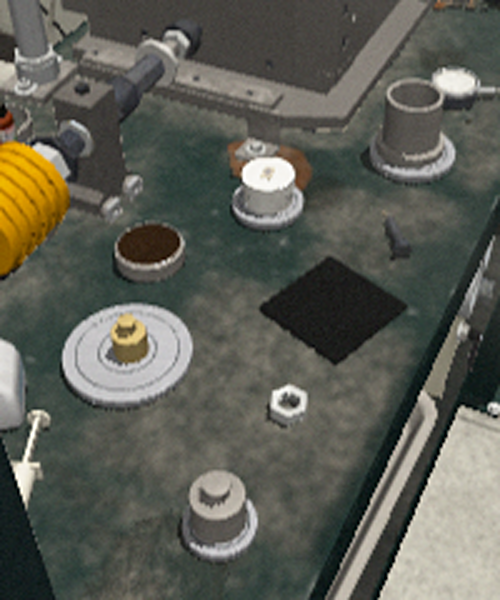

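```bash
python3 - <<'E'
from h import *
np.set_printoptions(precision=3,suppress=True)
c=cam("wrist"); R=c["R"];C=-R.T@c["tvec"]
st=ctrl.state(); T=cv2.Rodrigues(st["ee_rot"])[0]
print("cam pos in tool",T.T@(C-st["tool_pos"])," axes in tool",(R@T)) 
for uv in [(375,240),(440,300),(350,330),(245,230),(150,350),(283,133)]: print(uv,onplane(c,uv,0)[0])
print("nadir",proj(c,[C[0],C[1],0]), "tcp",proj(c,st["tool_pos"]))
t=cam("top")
print("tcp in top",proj(t,st["tool_pos"]),proj(t,[0,0,0]))
m=t["bgr"].astype(int)
# robust pad circle fits from bright mask
def fit(name,uv0,r,z=0.01,cams=(t,),thr=105):
    for cc in cams:
        P0=np.array(uv0)
        g=cv2.resize(cv2.cvtColor(cc["bgr"],cv2.COLOR_BGR2GRAY),None,fx=1,fy=1)
        pts=[]
        for a in np.radians(np.arange(0,360,3)):
            rr=np.arange(r-.02,r+.02,.0005)
            P=np.c_[P0[0]+rr*np.cos(a),P0[1]+rr*np.sin(a),np.full(len(rr),z)]
            uv=proj(cc,P).astype(np.float32)
            v=cv2.remap(g,uv[:,0][None],uv[:,1][None],cv2.INTER_LINEAR)[0].astype(float)
            d=np.convolve(v,np.r_[np.ones(6),-np.ones(6)],'same')/6  # rising => negative; want bright->dark
            d=-d; 
            k=np.argmax(d[6:-6])+6
            if d[k]>25: pts.append(P[k,:2])
        pts=np.array(pts)
        x=None
        ctr=pts.mean(0)
        for it in range(30):
            e=pts-ctr; n=np.linalg.norm(e,axis=1); w=1/np.maximum(abs(n-r),.0005)
            J=-e/n[:,None]; res=r-n
            ctr=ctr+np.linalg.lstsq(J*w[:,None]**.5,res*w**.5,rcond=None)[0]
        n=np.linalg.norm(pts-ctr,axis=1)-r
        print(name,ctr,len(pts),"in",(abs(n)<.0015).sum(), "freefit",circ(pts[abs(n)<.003]))
s=cam("scene")
for nm,cc in (("top",t),("scene",s)):
    print(nm)
    for n,p,r in (("A",(.597,.06),.058),("B",(.467,-.328),.048),("C",(.574,-.18),.038),("D",(.443,.179),.029)): fit(n,p,r,cams=(cc,))
E
```

```text
cam pos in tool [ 0.072  0.    -0.142]  axes in tool [[ 0.001  1.     0.001]
 [-0.96   0.001 -0.282]
 [-0.282 -0.001  0.96 ]]
(375, 240) [0.404 0.66  0.   ]
(440, 300) [0.515 0.708 0.   ]
(350, 330) [0.512 0.59  0.   ]
(245, 230) [0.33  0.524 0.   ]
(150, 350) [0.434 0.339 0.   ]
(283, 133) [0.244 0.609 0.   ]
nadir [[255.075  89.542]] tcp [[254.1   253.888]]
tcp in top [[-82.504 303.432]] [[220.879 403.471]]
top
A [0.599 0.062] 120 in 120 freefit (array([0.599, 0.062]), np.float64(0.057891145535743094))
B [ 0.469 -0.325] 120 in 78 freefit (array([ 0.469, -0.325]), np.float64(0.04810888978783091))
C [ 0.577 -0.179] 120 in 102 freefit (array([ 0.577, -0.179]), np.float64(0.03801093620012782))
D [0.444 0.181] 120 in 72 freefit (array([0.444, 0.18 ]), np.float64(0.02884377399899934))
scene
A [0.601 0.06 ] 120 in 112 freefit (array([0.601, 0.06 ]), np.float64(0.058438591172895925))
B [ 0.47  -0.329] 80 in 66 freefit (array([ 0.471, -0.329]), np.float64(0.048461129375069426))
C [ 0.579 -0.182] 101 in 81 freefit (array([ 0.58 , -0.182]), np.float64(0.038539417655046995))
D [0.445 0.178] 116 in 85 freefit (array([0.445, 0.178]), np.float64(0.029047411584801463))
```

```bash
python3 -m pendant '[{"jaw":0.085,"delta_pos":[0,0,-0.01],"roll":-6},{"jaw":0.085,"delta_pos":[0,0,-0.01],"roll":-6},{"jaw":0.085,"delta_pos":[0,0,-0.01],"roll":-6},{"jaw":0.085,"delta_pos":[0,0,-0.01],"roll":-6.1},{"jaw":0.085,"delta_pos":[0,0,0],"roll":0}]' 30; python3 -c "
from h import *
s=ctrl.state();print(s['tool_pos'],s['joint_pos'],'\n',cv2.Rodrigues(s['ee_rot'])[0].round(3))"
```

```text
time: 0.82
tool_pos: [0.2563, 0.5714, 0.2733]
ee_rot: [-0.002, 3.141, 0.006]
ft_force: [-0.4, 0.4, 0.0]
opening: 0.997
[0.25634304 0.5714146  0.27328387] [-1.04353079  0.65471347 -0.32601572  1.50956357  0.23206317  1.01143888
  0.14240164] 
 [[-1.    -0.001  0.001]
 [-0.001  1.     0.004]
 [-0.001  0.004 -1.   ]]
```

```bash
python3 -m pendant '[{"jaw":0.085,"delta_pos":[-0.014,-0.035,0],"roll":0},{"jaw":0.085,"delta_pos":[-0.014,-0.035,0],"roll":0},{"jaw":0.085,"delta_pos":[-0.014,-0.035,0],"roll":0},{"jaw":0.085,"delta_pos":[-0.014,-0.035,0],"roll":0},{"jaw":0.085,"delta_pos":[-0.014,-0.035,0],"roll":0},{"jaw":0.085,"delta_pos":[-0.014,-0.035,0],"roll":0},{"jaw":0.085,"delta_pos":[-0.014,-0.035,0],"roll":0},{"jaw":0.085,"delta_pos":[-0.024,-0.027,0.012],"roll":0},{"jaw":0.085,"delta_pos":[-0.024,-0.027,0.012],"roll":0},{"jaw":0.085,"delta_pos":[-0.024,-0.027,0.012],"roll":0},{"jaw":0.085,"delta_pos":[-0.024,-0.027,0.012],"roll":0},{"jaw":0.085,"delta_pos":[-0.024,-0.027,0.012],"roll":0},{"jaw":0.085,"delta_pos":[-0.024,-0.027,0.012],"roll":0},{"jaw":0.085,"delta_pos":[-0.024,-0.027,0.012],"roll":0},{"jaw":0.085,"delta_pos":[-0.024,-0.027,0.012],"roll":0},{"jaw":0.085,"delta_pos":[-0.024,-0.027,0.012],"roll":0},{"jaw":0.085,"delta_pos":[-0.024,-0.027,0.012],"roll":0},{"jaw":0.085,"delta_pos":[0,0,0],"roll":0}]'; python3 - <<'E'
from h import *
s=ctrl.state();print(s['joint_pos'])
c=cam("wrist");cv2.imwrite("pics/w1.png",c["bgr"])
c=cam("top");cv2.imwrite("pics/t1.png",c["bgr"])
E
```

```text
time: 2.32
tool_pos: [0.5965, 0.045, 0.1481]
ee_rot: [-0.025, -3.141, 0.01]
ft_force: [0.9, -1.4, 0.0]
opening: 0.998
[ 0.02282945  0.77199462 -0.31466038  1.72148188  0.34977676  0.70536357
  1.07740152]
```

View pics/w1.png

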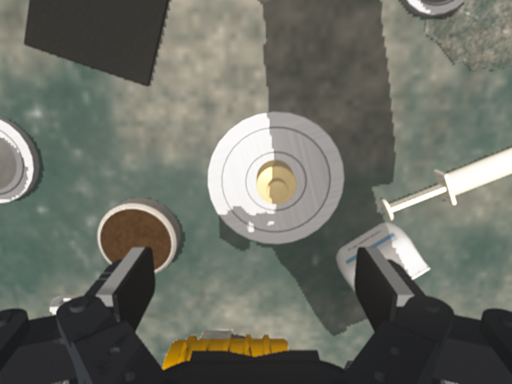

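View pics/t1.png

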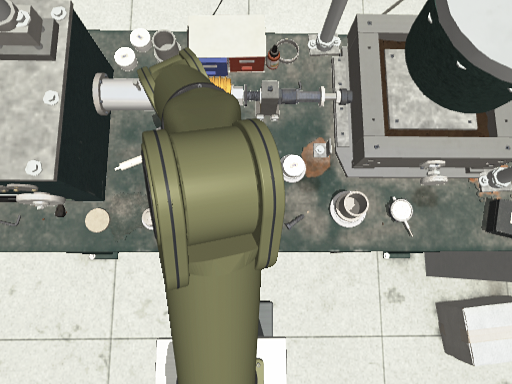

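The wrist view shows pad A at (276,178) with the brass weight at (277,182), and nothing close to the jaw path except the dish at (139,240). I'll write a robust circle fit to locate both.

```bash
cat >> h.py <<'E'
def fitc(c,p0,r,z,pol=0,win=.008,it=3,minr=12):
    """circle of known radius r at height z near p0; pol +1 bright inside, -1 dark inside, 0 either"""
    g=cv2.cvtColor(cv2.resize(c["bgr"],None,fx=1,fy=1),cv2.COLOR_BGR2GRAY); ctr=np.array(p0,float)
    for k in range(it):
        w=win/(k+1) if k<2 else win/3
        pts=[]; rr=np.arange(r-w-.002,r+w+.002,.0004)
        for a in np.radians(np.arange(0,360,3)):
            P=np.c_[ctr[0]+rr*np.cos(a),ctr[1]+rr*np.sin(a),np.full(len(rr),z)]
            uv=proj(c,P).astype(np.float32)
            if uv.min()<0 or uv[:,0].max()>511 or uv[:,1].max()>383: continue
            v=cv2.remap(g,uv[:,0][None],uv[:,1][None],cv2.INTER_LINEAR)[0].astype(float)
            d=np.array([v[max(0,i-5):i].mean()-v[i:i+5].mean() for i in range(5,len(v)-5)])
            s=abs(d) if pol==0 else pol*d
            i=np.argmax(s)
            if s[i]>minr: pts.append(P[i+5,:2])
        pts=np.array(pts)
        if len(pts)<10: return ctr,0,len(pts),0
        from scipy.optimize import least_squares
        f=lambda x:np.linalg.norm(pts-x[:2],axis=1)-r
        o=least_squares(f,ctr,loss="cauchy",f_scale=.0007); ctr=o.x
    e=f(ctr); return ctr,int((abs(e)<.0012).sum()),len(pts),np.median(e)
def draw(c,img,p,r,z,col):
    a=np.linspace(0,2*np.pi,60); uv=proj(c,np.c_[p[0]+r*np.cos(a),p[1]+r*np.sin(a),np.full(60,z)])
    k=2; cv2.polylines(img,[np.int32(uv*k*8)],True,col,1,cv2.LINE_AA,shift=3)
def look(name,items,camn="wrist",box=None):
    """items: (label,p0,r,z,pol)"""
    np.set_printoptions(precision=4,suppress=True)
    c=cam(camn); img=cv2.resize(c["bgr"],None,fx=2,fy=2,interpolation=cv2.INTER_CUBIC); out={}
    cols=[(0,0,255),(0,255,0),(255,0,0),(0,255,255),(255,0,255)]
    for i,(l,p0,r,z,pol) in enumerate(items):
        q=fitc(c,p0,r,z,pol); out[l]=q[0]; print(l,*q); draw(c,img,q[0],r,z,cols[i%5])
    u=proj(c,[*out[items[0][0]],items[0][3]])[0]*2
    x0=int(np.clip(u[0]-300,0,1024-600));y0=int(np.clip(u[1]-250,0,768-500))
    cv2.imwrite(f"pics/{name}.png",img[y0:y0+500,x0:x0+600])
    s=ctrl.state(); print("t",s["time"],"tcp",s["tool_pos"],"yaw",np.degrees(np.arctan2(*cv2.Rodrigues(s["ee_rot"])[0][[1,0],[1,1]]))-90)
    return out
E
python3 - <<'E'
from h import *
look("w2",[("pad",(.6,.061),.058,.01,1),("knob",(.6,.061),.008,.051,0),("body",(.6,.061),.0155,.037,0)])
E
```

```text
pad [0.5993 0.0619] 120 120 -0.00026847978004803166
knob [0.5993 0.0671] 50 85 0.0006921817850022889
body [0.598  0.0681] 43 89 -0.00012760281528799954
t 2.4667 tcp [0.5927 0.055  0.1506] yaw -0.22206244707781764
```

View pics/w2.png

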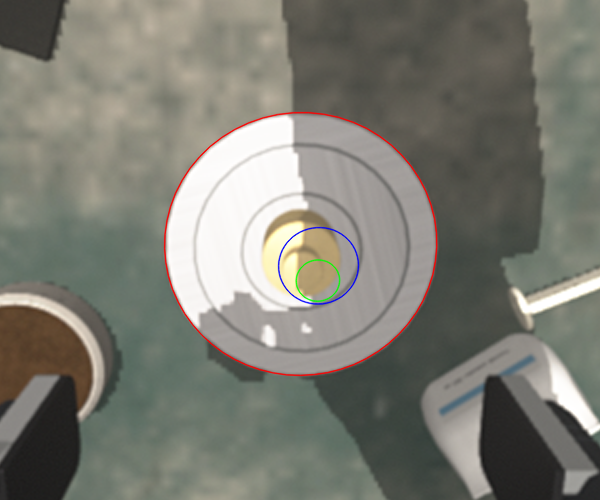

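```bash
python3 - <<'E'
from h import *
np.set_printoptions(precision=4,suppress=True)
c=cam("wrist"); hsv=cv2.cvtColor(c["bgr"],cv2.COLOR_BGR2HSV)
m=cv2.inRange(hsv,(15,60,60),(35,255,255)); m[:120]=0;m[230:]=0;m[:,:220]=0;m[:,340:]=0
n,l,st,ce=cv2.connectedComponentsWithStats(m); i=1+np.argmax(st[1:,4]); print(st[i],ce[i])
x,y,w,h=st[i,:4]
# side extremes at body ~ mid height z: silhouettes
for z in(.01,.039): print(z,onplane(c,[(x,y+h*.45),(x+w,y+h*.45)],z)[:,:2], "topedge",onplane(c,[(x+w/2,y)],z)[0,:2],"bot",onplane(c,[(x+w/2,y+h)],z)[0,:2])
print(onplane(c,[(x+w/2,y+h/2)],.025))
cv2.imwrite("pics/w3.png",cv2.resize(np.hstack([c["bgr"][140:220,230:330],cv2.merge([m]*3)[140:220,230:330]]),None,fx=4,fy=4))
print(ctrl.state()["tool_pos"])
E
```

```text
[ 243  165   39   43 1057] [263.4617 187.4361]
0.01 [[0.5984 0.0455]
 [0.5985 0.0789]] topedge [0.5815 0.0621] bot [0.6198 0.0623]
0.039 [[0.5904 0.0465]
 [0.5905 0.0765]] topedge [0.5753 0.0615] bot [0.6097 0.0616]
[[0.5961 0.0618 0.025 ]]
[0.5925 0.0562 0.1511]
```

View pics/w3.png

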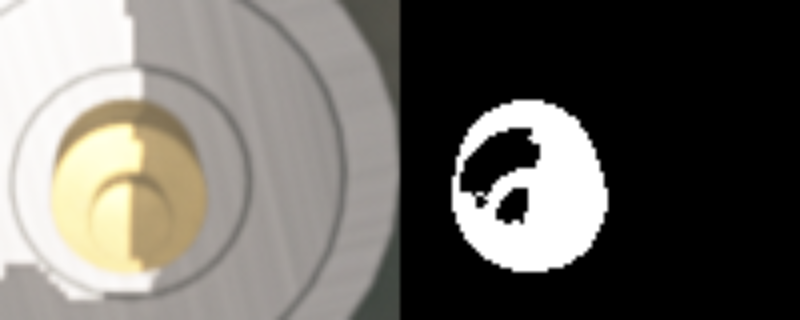

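The mask puts the brass weight's axis at about (0.5965, 0.0618), near the pad A centre at (0.5993, 0.0619). I'm lowering onto it.

```bash
python3 -m pendant '[{"jaw":0.085,"delta_pos":[-0.004,0.0056,0.01],"roll":0.2},{"jaw":0.085,"delta_pos":[0,0,0.025],"roll":0},{"jaw":0.085,"delta_pos":[0,0,0.025],"roll":0},{"jaw":0.085,"delta_pos":[0,0,0.025],"roll":0},{"jaw":0.085,"delta_pos":[0,0,0.025],"roll":0},{"jaw":0.085,"delta_pos":[0,0,0.01],"roll":0},{"jaw":0.085,"delta_pos":[0,0,0.007],"roll":0},{"jaw":0.085,"delta_pos":[0,0,0],"roll":0},{"jaw":0.085,"delta_pos":[0,0,0],"roll":0},{"jaw":0.085,"delta_pos":[0,0,0],"roll":0}]'
```

```text
time: 3.35
tool_pos: [0.5983, 0.061, 0.0256]
ee_rot: [0.007, 3.139, 0.001]
ft_force: [0.5, 0.0, 0.6]
opening: 1.001
```

```bash
python3 -m pendant '[{"jaw":0.085,"delta_pos":[0.0015,0.0008,0.006],"roll":0},{"jaw":0.085,"delta_pos":[0,0,0.0055],"roll":0},{"jaw":0.06,"delta_pos":[0,0,0],"roll":0},{"jaw":0.05,"delta_pos":[0,0,0],"roll":0},{"jaw":0.045,"delta_pos":[0,0,0],"roll":0},{"jaw":0.04,"delta_pos":[0,0,0],"roll":0},{"jaw":0.036,"delta_pos":[0,0,0],"roll":0},{"jaw":0.032,"delta_pos":[0,0,0],"roll":0},{"jaw":0.028,"delta_pos":[0,0,0],"roll":0},{"jaw":0.02,"delta_pos":[0,0,0],"roll":0},{"jaw":0.02,"delta_pos":[0,0,0],"roll":0},{"jaw":0.02,"delta_pos":[0,0,0],"roll":0}]' 40
python3 - <<'E'
from h import *
c=cam("wrist");cv2.imwrite("pics/w4.png",c["bgr"])
E
```

```text
time: 4.35
tool_pos: [0.5959, 0.0612, 0.0131]
ee_rot: [0.007, 3.141, -0.0]
ft_force: [-0.5, -0.4, 5.0]
opening: 0.337
```

View pics/w4.png

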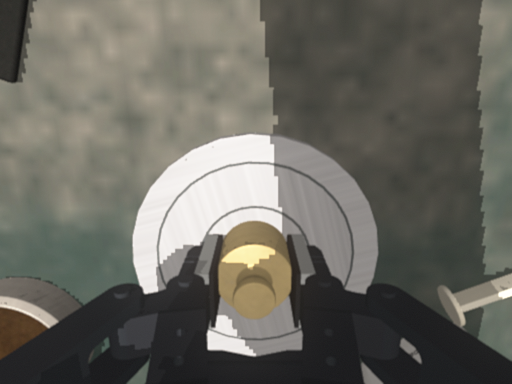

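```bash
python3 -m pendant '[{"jaw":0.02,"delta_pos":[0,0,-0.005],"roll":0},{"jaw":0.02,"delta_pos":[0,0,-0.015],"roll":0},{"jaw":0.02,"delta_pos":[0,0,-0.03],"roll":0},{"jaw":0.02,"delta_pos":[0,0,-0.03],"roll":0},{"jaw":0.02,"delta_pos":[0.018,-0.016,0],"roll":0},{"jaw":0.02,"delta_pos":[0.022,-0.02,0],"roll":0},{"jaw":0.02,"delta_pos":[0.022,-0.02,0],"roll":0},{"jaw":0.02,"delta_pos":[0.022,-0.02,0],"roll":0},{"jaw":0.02,"delta_pos":[0.022,-0.02,0],"roll":0},{"jaw":0.02,"delta_pos":[0.022,-0.02,0],"roll":0},{"jaw":0.02,"delta_pos":[0.014,-0.014,0],"roll":0},{"jaw":0.02,"delta_pos":[0,0,0],"roll":0},{"jaw":0.02,"delta_pos":[0,0,0],"roll":0}]'
python3 - <<'E'
from h import *
c=cam("wrist");cv2.imwrite("pics/w5.png",c["bgr"])
g=cv2.cvtColor(c["bgr"],cv2.COLOR_BGR2GRAY)
print(ctrl.state()["tool_pos"],proj(c,[[.454,-.069,.004]]),-c["R"].T@c["tvec"])
E
```

```text
time: 5.48
tool_pos: [0.4525, -0.0689, 0.0928]
ee_rot: [-0.01, -3.141, 0.0]
ft_force: [-0.1, -0.1, -1.3]
opening: 0.334
[ 0.45396345 -0.06773906  0.09283013] [[253.92990658 197.96880123]] [ 0.38077274 -0.06800957  0.23467428]
```

View pics/w5.png

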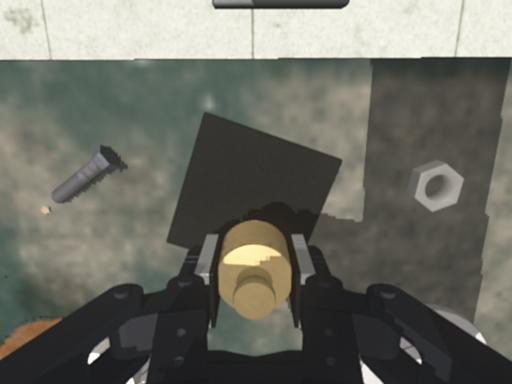

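The brass weight is held upright at (254,270). The mat centre at about (254,199) agrees with my estimate, so I'm lowering.

```bash
python3 -m pendant '[{"jaw":0.02,"delta_pos":[0,-0.001,0.02],"roll":0},{"jaw":0.02,"delta_pos":[0,0,0.025],"roll":0},{"jaw":0.02,"delta_pos":[0,0,0.02],"roll":0},{"jaw":0.02,"delta_pos":[0,0,0.01],"roll":0},{"jaw":0.02,"delta_pos":[0,0,0.003],"roll":0},{"jaw":0.02,"delta_pos":[0,0,0],"roll":0},{"jaw":0.02,"delta_pos":[0,0,0],"roll":0}]'
```

```text
time: 6.12
tool_pos: [0.4544, -0.0679, 0.0145]
ee_rot: [0.004, 3.14, 0.002]
ft_force: [0.3, -0.3, -2.1]
opening: 0.331
```

```bash
python3 -m pendant '[{"jaw":0.02,"delta_pos":[0,0,0.003],"roll":0},{"jaw":0.02,"delta_pos":[0,0,0.002],"roll":0},{"jaw":0.02,"delta_pos":[0,0,0.001],"roll":0},{"jaw":0.02,"delta_pos":[0,0,0.001],"roll":0},{"jaw":0.02,"delta_pos":[0,0,0],"roll":0}]'
```

```text
time: 6.53
tool_pos: [0.4543, -0.0686, 0.0084]
ee_rot: [0.006, 3.14, 0.001]
ft_force: [1.2, -0.9, -1.5]
opening: 0.336
```

```bash
python3 -m pendant '[{"jaw":0.02,"delta_pos":[0,0,0.0008],"roll":0},{"jaw":0.02,"delta_pos":[0,0,0.0005],"roll":0},{"jaw":0.02,"delta_pos":[0,0,0],"roll":0},{"jaw":0.02,"delta_pos":[0,0,0],"roll":0}]'
```

```text
time: 6.87
tool_pos: [0.4541, -0.0688, 0.0071]
ee_rot: [0.007, 3.14, 0.001]
ft_force: [0.3, -0.6, 0.2]
opening: 0.337
```

```bash
python3 -m pendant '[{"jaw":0.032,"delta_pos":[0,0,0],"roll":0},{"jaw":0.04,"delta_pos":[0,0,0],"roll":0},{"jaw":0.055,"delta_pos":[0,0,0],"roll":0},{"jaw":0.07,"delta_pos":[0,0,0],"roll":0},{"jaw":0.085,"delta_pos":[0,0,0],"roll":0},{"jaw":0.085,"delta_pos":[0,0,-0.02],"roll":0},{"jaw":0.085,"delta_pos":[0,0,-0.035],"roll":0},{"jaw":0.085,"delta_pos":[0,0,-0.035],"roll":0},{"jaw":0.085,"delta_pos":[0,-0.025,-0.03],"roll":0},{"jaw":0.085,"delta_pos":[0,-0.03,-0.025],"roll":0},{"jaw":0.085,"delta_pos":[-0.003,-0.035,-0.02],"roll":0},{"jaw":0.085,"delta_pos":[-0.004,-0.035,-0.008],"roll":0},{"jaw":0.085,"delta_pos":[-0.004,-0.035,0],"roll":0},{"jaw":0.085,"delta_pos":[-0.004,-0.035,0],"roll":0},{"jaw":0.085,"delta_pos":[0,-0.033,0],"roll":0},{"jaw":0.085,"delta_pos":[0,-0.03,0],"roll":0},{"jaw":0.085,"delta_pos":[0,0,0],"roll":0},{"jaw":0.085,"delta_pos":[0,0,0],"roll":0}]'
python3 - <<'E'
from h import *
print(ctrl.state()["joint_pos"])
look("w6",[("pad",(.469,-.326),.048,.01,1),("top",(.469,-.326),.031,.08,0),("bore",(.469,-.326),.025,.08,0),("flange",(.469,-.326),.038,.024,0)])
c=cam("top");cv2.imwrite("pics/t6.png",c["bgr"])
E
```

```text
time: 8.37
tool_pos: [0.4657, -0.3292, 0.179]
ee_rot: [-0.015, -3.14, 0.0]
ft_force: [0.4, 0.3, 0.1]
opening: 1.0
[ 0.94639905  0.77327432 -0.72758148  1.77006142  0.66016933  0.86054758
  1.47120293]
pad [ 0.4696 -0.326 ] 84 93 -0.00023645511291894156
top [ 0.4713 -0.3243] 53 119 -0.0008372184427290555
bore [ 0.4671 -0.3279] 47 87 0.0006263139521160144
flange [ 0.4674 -0.3177] 44 101 -0.0005589034362138562
t 8.4167 tcp [ 0.4663 -0.3271  0.1793] yaw -0.33265196293142196
```

View pics/w6.png

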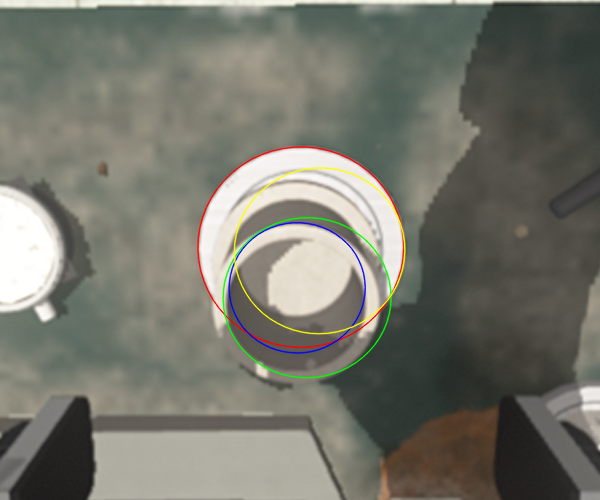

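View pics/t6.png

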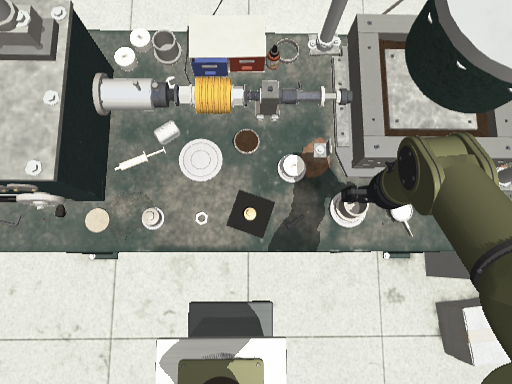

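```bash
python3 - <<'E'
from h import *
s=cam("scene"); crop(s,"s6",140,0,400,195,3)
E
```

```text
(no output)
```

View pics/s6.png

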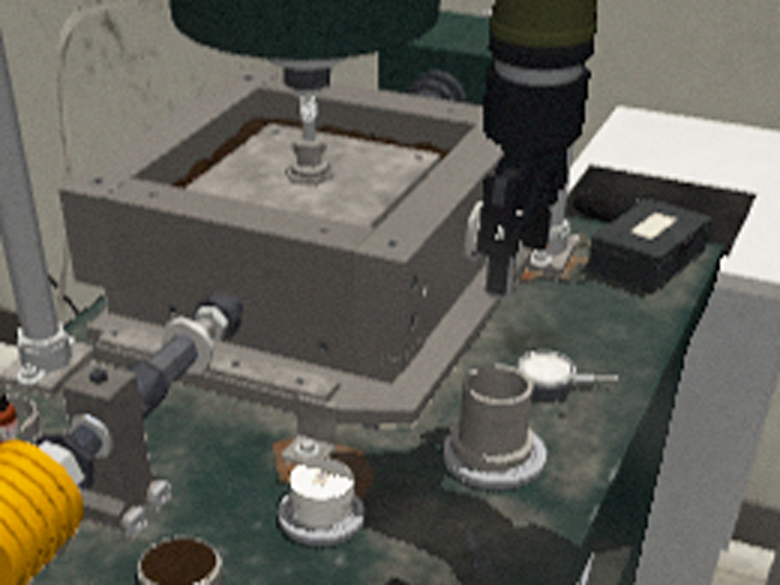

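```bash
python3 - <<'E'
from h import *
c=cam("wrist"); img=cv2.resize(c["bgr"],None,fx=6,fy=6,interpolation=cv2.INTER_CUBIC)
u=proj(c,[.4696,-.326,.03])[0]; print(u)
x0,y0=int(u[0]-62),int(u[1]-50); print(x0,y0)
cv2.imwrite("pics/w7.png",img[y0*6:y0*6+600,x0*6:x0*6+744])
E
```

```text
[253.27313152 177.99013608]
191 127
```

View pics/w7.png

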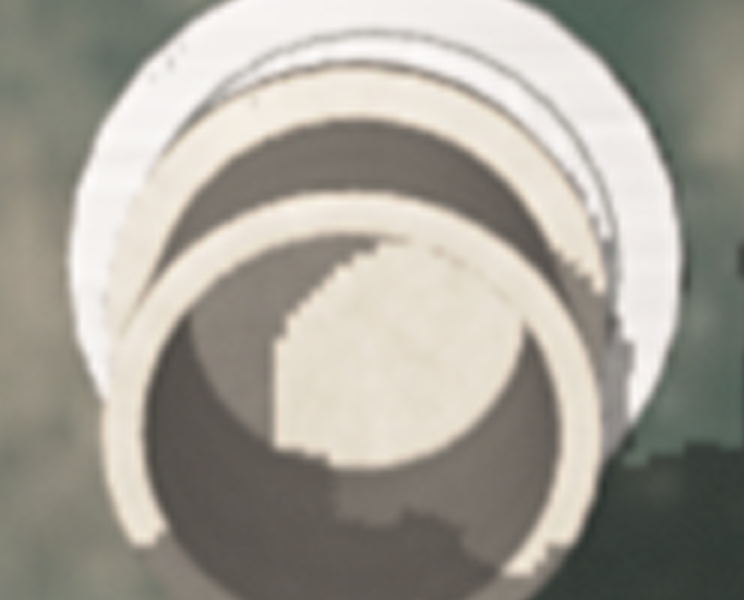

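```bash
python3 - <<'E'
from h import *
np.set_printoptions(precision=4,suppress=True)
c=cam("wrist")
def f(pts,z): 
    P=onplane(c,np.array(pts)/6+[191-.4,127-.4],z)[:,:2]; return circ(P)
print("rim",f([(102,430),(602,440),(350,190),(200,255),(500,240),(582,350),(122,350)],.08))
print("inner",f([(142,430),(562,430),(350,233),(190,318),(525,318)],.08))
print("flange",f([(215,105),(360,62),(480,95),(560,165),(165,160),(605,240)],.024))
print(ctrl.state()["tool_pos"])
E
```

```text
rim (array([ 0.4738, -0.3286]), np.float64(0.030614611991357236))
inner (array([ 0.4738, -0.3285]), np.float64(0.025861393811690895))
flange (array([ 0.4723, -0.3282]), np.float64(0.03741599479354207))
[ 0.4673 -0.3255  0.1799]
```

The mould axis is at (0.473, -0.328), about 4 mm off pad B's centre at (0.4696, -0.326). I'm descending around it.

```bash
python3 -m pendant '[{"jaw":0.085,"delta_pos":[-0.005,-0.003,0.01],"roll":0.3},{"jaw":0.085,"delta_pos":[0,0,0.03],"roll":0},{"jaw":0.085,"delta_pos":[0,0,0.03],"roll":0},{"jaw":0.085,"delta_pos":[0,0,0.025],"roll":0},{"jaw":0.085,"delta_pos":[0,0,0.02],"roll":0},{"jaw":0.085,"delta_pos":[0,0,0.01],"roll":0},{"jaw":0.085,"delta_pos":[0,0,0],"roll":0},{"jaw":0.085,"delta_pos":[0,0,0],"roll":0},{"jaw":0.085,"delta_pos":[0,0,0],"roll":0}]'
```

```text
time: 9.37
tool_pos: [0.4731, -0.3302, 0.0558]
ee_rot: [0.015, 3.14, -0.001]
ft_force: [-0.3, 0.4, -0.3]
opening: 0.994
```

```bash
python3 -m pendant '[{"jaw":0.085,"delta_pos":[0,0.0016,0.008],"roll":0},{"jaw":0.085,"delta_pos":[0,0,0.006],"roll":0},{"jaw":0.08,"delta_pos":[0,0,0],"roll":0},{"jaw":0.075,"delta_pos":[0,0,0],"roll":0},{"jaw":0.07,"delta_pos":[0,0,0],"roll":0},{"jaw":0.066,"delta_pos":[0,0,0],"roll":0},{"jaw":0.063,"delta_pos":[0,0,0],"roll":0},{"jaw":0.061,"delta_pos":[0,0,0],"roll":0},{"jaw":0.058,"delta_pos":[0,0,0],"roll":0},{"jaw":0.05,"delta_pos":[0,0,0],"roll":0},{"jaw":0.05,"delta_pos":[0,0,0],"roll":0},{"jaw":0.05,"delta_pos":[0,0,0],"roll":0}]' 60
python3 - <<'E'
from h import *
c=cam("wrist");cv2.imwrite("pics/w8.png",c["bgr"])
E
```

```text
time: 10.37
tool_pos: [0.4721, -0.3291, 0.0415]
ee_rot: [0.016, 3.141, -0.002]
ft_force: [-1.5, -0.8, 4.9]
opening: 0.705
```

View pics/w8.png

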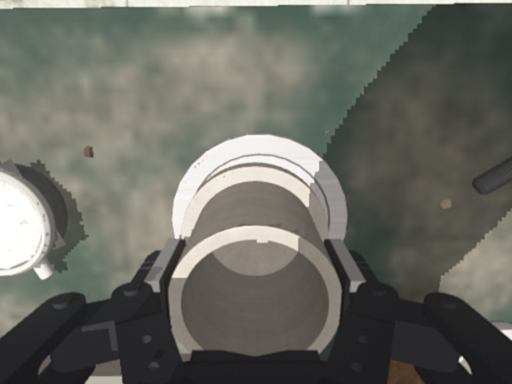

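```bash
python3 - <<'E'
from h import *
c=cam("wrist"); img=cv2.resize(c["bgr"],None,fx=4,fy=4,interpolation=cv2.INTER_CUBIC)
cv2.imwrite("pics/w9.png",img[120*4:260*4,160*4:352*4])
u=proj(c,[.4696,-.326,.01]); print(u,ctrl.state()["tool_pos"])
print(fitc(c,(.472,-.329),.031,.08,0,win=.004),fitc(c,(.472,-.329),.025,.08,1,win=.004),fitc(c,(.47,-.326),.048,.01,1,win=.004))
E
```

```text
[[259.5286857  222.68364176]] [ 0.47213059 -0.32908987  0.04142428]
(array([ 0.47336523, -0.32882907]), 89, 89, np.float64(-3.216111166565866e-05)) (array([ 0.4684104 , -0.33296337]), 59, 70, np.float64(0.00045890694035138034)) (array([ 0.46978882, -0.32621547]), 72, 74, np.float64(-0.00016342225108849015))
```

View pics/w9.png

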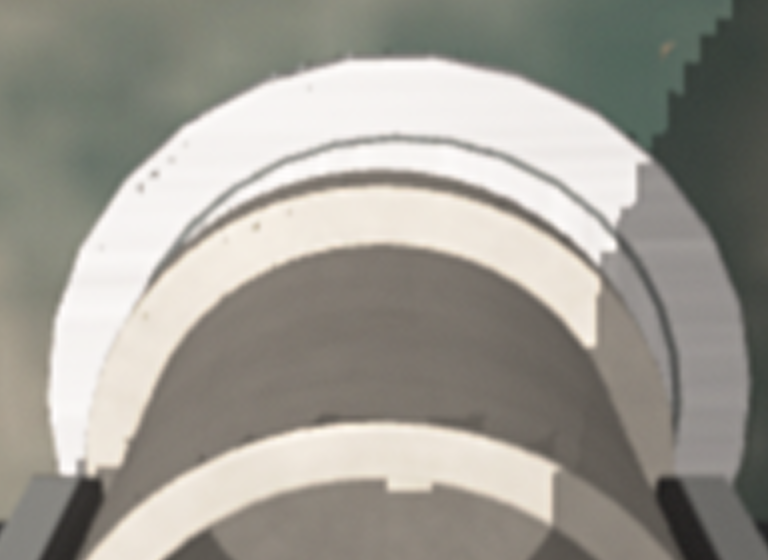

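Gripped. The rim fit (89 of 89 edge points) puts the mould axis about (+1.2, +0.3) mm from the TCP. I'm lifting it and carrying it to pad A.

```bash
python3 -m pendant '[{"jaw":0.05,"delta_pos":[0,0,-0.005],"roll":0},{"jaw":0.05,"delta_pos":[0,0,-0.02],"roll":0},{"jaw":0.05,"delta_pos":[0,0,-0.035],"roll":0},{"jaw":0.05,"delta_pos":[0,0.005,-0.025],"roll":0.3},{"jaw":0.05,"delta_pos":[0,0.02,-0.005],"roll":0.3},{"jaw":0.05,"delta_pos":[0,0.03,0],"roll":0},{"jaw":0.05,"delta_pos":[-0.005,0.035,0],"roll":0},{"jaw":0.05,"delta_pos":[-0.015,0.035,0],"roll":0},{"jaw":0.05,"delta_pos":[-0.015,0.035,0],"roll":0},{"jaw":0.05,"delta_pos":[-0.015,0.035,0],"roll":0},{"jaw":0.05,"delta_pos":[-0.015,0.035,0],"roll":0},{"jaw":0.05,"delta_pos":[-0.015,0.035,0],"roll":0},{"jaw":0.05,"delta_pos":[-0.015,0.035,0],"roll":0},{"jaw":0.05,"delta_pos":[-0.015,0.035,0],"roll":0},{"jaw":0.05,"delta_pos":[-0.012,0.03,0],"roll":0},{"jaw":0.05,"delta_pos":[-0.004,0.02,0],"roll":0},{"jaw":0.05,"delta_pos":[0,0,0],"roll":0},{"jaw":0.05,"delta_pos":[0,0,0],"roll":0},{"jaw":0.05,"delta_pos":[0,0,0],"roll":0}]'
python3 - <<'E'
from h import *
s=ctrl.state();t=s["tool_pos"]
look("w10",[("pad",(.5993,.0619),.058,.01,1),("rim",t[:2]+[.0012,.0003],.031,t[2]+.0386,0)])
E
```

```text
time: 12.05
tool_pos: [0.6044, 0.0523, 0.1297]
ee_rot: [-0.032, -3.139, 0.003]
ft_force: [-0.2, 0.3, -5.4]
opening: 0.704
pad [0.5998 0.0616] 75 77 -0.00024409740784960693
rim [0.6058 0.0527] 79 89 -1.154922655419513e-05
t 12.1 tcp [0.6045 0.0515 0.1298] yaw -1.257521490586285
```

View pics/w10.png

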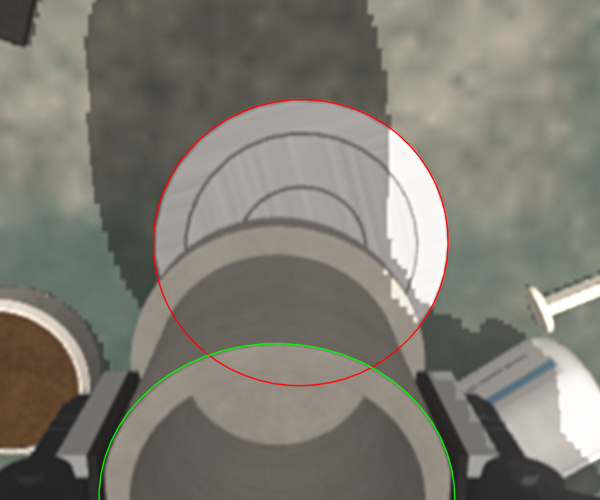

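```bash
python3 -m pendant '[{"jaw":0.05,"delta_pos":[0.006,0.0095,0.01],"roll":-1.2},{"jaw":0.05,"delta_pos":[0,0,0.02],"roll":0},{"jaw":0.05,"delta_pos":[0,0,0.025],"roll":0},{"jaw":0.05,"delta_pos":[0,0,0.015],"roll":0},{"jaw":0.05,"delta_pos":[0,0,0.005],"roll":0},{"jaw":0.05,"delta_pos":[0,0,0],"roll":0},{"jaw":0.05,"delta_pos":[0,0,0],"roll":0},{"jaw":0.05,"delta_pos":[0,0,0],"roll":0}]'
python3 - <<'E'
from h import *
s=ctrl.state();t=s["tool_pos"]
look("w11",[("pad",(.5997,.0617),.058,.01,1),("rim",t[:2]+[.0012,.0003],.031,t[2]+.0386,0)])
E
```

```text
time: 12.77
tool_pos: [0.6008, 0.0633, 0.0569]
ee_rot: [0.0, 3.139, 0.001]
ft_force: [-0.1, 0.1, -5.2]
opening: 0.701
pad [0.5999 0.0618] 75 79 -0.00027374117620001387
rim [0.6017 0.0636] 79 89 3.654384106688974e-05
t 12.8167 tcp [0.6008 0.0635 0.057 ] yaw 0.0002855431689283705
```

```bash
python3 -m pendant '[{"jaw":0.05,"delta_pos":[0.0018,-0.0018,0.005],"roll":0},{"jaw":0.05,"delta_pos":[0,0,0.005],"roll":0},{"jaw":0.05,"delta_pos":[0,0,0.003],"roll":0},{"jaw":0.05,"delta_pos":[0,0,0],"roll":0},{"jaw":0.05,"delta_pos":[0,0,0],"roll":0}]'
python3 - <<'E'
from h import *
s=ctrl.state();t=s["tool_pos"]
look("w12",[("pad",(.5997,.0617),.058,.01,1),("rim",t[:2]+[.0012,.0003],.031,t[2]+.0386,0)])
E
```

```text
time: 13.23
tool_pos: [0.5978, 0.0617, 0.0424]
ee_rot: [0.001, -3.141, 0.0]
ft_force: [-1.2, 0.8, -4.9]
opening: 0.702
pad [0.5999 0.0618] 72 79 -0.00028667969114116315
rim [0.5989 0.0619] 79 89 4.560137591447591e-05
t 13.2833 tcp [0.598  0.0618 0.0426] yaw 0.04212269598883722
```

```bash
python3 -m pendant '[{"jaw":0.05,"delta_pos":[-0.0009,0,0.0004],"roll":0},{"jaw":0.05,"delta_pos":[0,0,0.0006],"roll":0},{"jaw":0.05,"delta_pos":[0,0,0.0004],"roll":0},{"jaw":0.05,"delta_pos":[0,0,0],"roll":0},{"jaw":0.05,"delta_pos":[0,0,0],"roll":0}]'
```

```text
time: 13.7
tool_pos: [0.5992, 0.0617, 0.0415]
ee_rot: [-0.001, 3.141, 0.0]
ft_force: [0.5, -0.3, -4.3]
opening: 0.71
```

```bash
python3 -m pendant '[{"jaw":0.05,"delta_pos":[0.0003,0,0.0005],"roll":0},{"jaw":0.05,"delta_pos":[0,0,0.0004],"roll":0},{"jaw":0.05,"delta_pos":[0,0,0],"roll":0},{"jaw":0.05,"delta_pos":[0,0,0],"roll":0}]'
python3 - <<'E'
from h import *
s=ctrl.state();t=s["tool_pos"]
look("w13",[("pad",(.5997,.0617),.058,.01,1),("rim",t[:2]+[.0012,.0003],.031,t[2]+.0386,0)])
E
```

```text
time: 14.03
tool_pos: [0.5993, 0.0617, 0.0415]
ee_rot: [-0.001, 3.14, -0.0]
ft_force: [-1.5, -0.9, 5.4]
opening: 0.702
pad [0.6    0.0618] 73 80 -0.00027704188262307056
rim [0.6003 0.0621] 78 89 5.2634708265685004e-05
t 14.0833 tcp [0.5993 0.0618 0.0415] yaw 0.03352088771922013
```

The mould is seated and centred to about 0.4 mm. I'm releasing it, lifting, and going to the tin.

```bash
python3 -m pendant '[{"jaw":0.063,"delta_pos":[0,0,0],"roll":0},{"jaw":0.068,"delta_pos":[0,0,0],"roll":0},{"jaw":0.075,"delta_pos":[0,0,0],"roll":0},{"jaw":0.085,"delta_pos":[0,0,0],"roll":0},{"jaw":0.085,"delta_pos":[0,0,0],"roll":0},{"jaw":0.085,"delta_pos":[0,0,-0.02],"roll":0},{"jaw":0.085,"delta_pos":[0,0,-0.035],"roll":0},{"jaw":0.085,"delta_pos":[0,0,-0.035],"roll":0},{"jaw":0.085,"delta_pos":[0,0,-0.03],"roll":0},{"jaw":0.085,"delta_pos":[0,0,0],"roll":0}]'
python3 - <<'E'
from h import *
look("w14",[("pad",(.5997,.0617),.058,.01,1),("rim",(.6,.062),.031,.08,0),("fl",(.6,.062),.038,.024,0)])
E
```

```text
time: 14.92
tool_pos: [0.6022, 0.0635, 0.1665]
ee_rot: [-0.001, 3.131, 0.005]
ft_force: [1.8, 0.6, 0.0]
opening: 0.996
pad [0.5997 0.0616] 101 113 -0.00027536720367891954
rim [0.6004 0.0623] 84 107 7.954108343574684e-06
fl [0.6114 0.0604] 48 110 0.0006007426946561881
t 14.9667 tcp [0.6008 0.0626 0.1637] yaw 0.01928334823817579
```

View pics/w14.png

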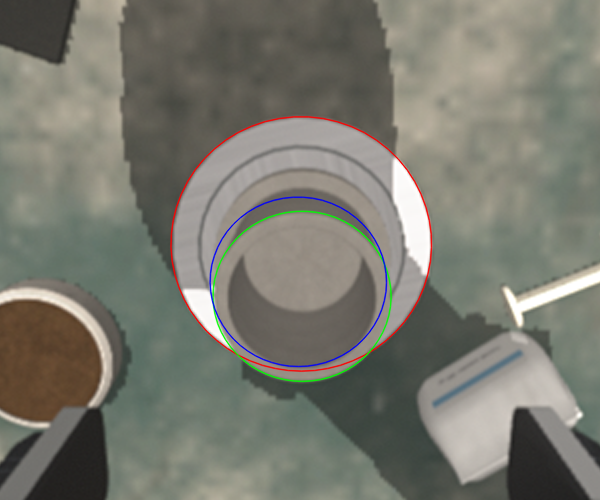

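```bash
python3 -m pendant '[{"jaw":0.085,"delta_pos":[0.001,-0.025,0],"roll":0},{"jaw":0.085,"delta_pos":[0.002,-0.035,0],"roll":0},{"jaw":0.085,"delta_pos":[0.003,-0.037,0],"roll":0},{"jaw":0.085,"delta_pos":[0.004,-0.037,0],"roll":0},{"jaw":0.085,"delta_pos":[0.004,-0.037,0.003],"roll":0},{"jaw":0.085,"delta_pos":[0.004,-0.035,0.004],"roll":0},{"jaw":0.085,"delta_pos":[0.004,-0.03,0.005],"roll":0},{"jaw":0.085,"delta_pos":[0,-0.006,0.005],"roll":0},{"jaw":0.085,"delta_pos":[0,0,0],"roll":0},{"jaw":0.085,"delta_pos":[0,0,0],"roll":0}]' 20
python3 - <<'E'
from h import *
look("w15",[("pad",(.578,-.18),.038,.01,1),("lid",(.578,-.18),.028,.044,0)])
E
```

```text
time: 15.8
tool_pos: [0.5761, -0.1795, 0.1423]
ee_rot: [0.001, -3.14, -0.003]
ft_force: [-0.3, 0.8, 0.0]
opening: 0.996
pad [ 0.5779 -0.1796] 96 120 7.855604651547249e-05
lid [ 0.5778 -0.1812] 106 120 -0.0002950442823089084
t 15.85 tcp [ 0.5768 -0.1781  0.143 ] yaw 0.1646161841188416
```

View pics/w15.png

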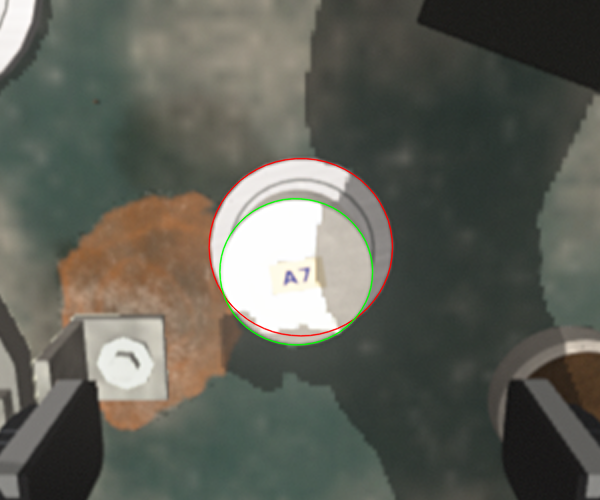

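Mould is standing centred on pad A. The tin's lid is at (0.5778, -0.1812), and the clip on the left is clear of the finger path. I'm descending.

```bash
python3 -m pendant '[{"jaw":0.085,"delta_pos":[-0.001,-0.003,0.01],"roll":0},{"jaw":0.085,"delta_pos":[0,0,0.03],"roll":0},{"jaw":0.085,"delta_pos":[0,0,0.03],"roll":0},{"jaw":0.085,"delta_pos":[0,0,0.025],"roll":0},{"jaw":0.085,"delta_pos":[0,0,0.015],"roll":0},{"jaw":0.085,"delta_pos":[0,0,0.005],"roll":0},{"jaw":0.085,"delta_pos":[0,0,0],"roll":0},{"jaw":0.085,"delta_pos":[0,0,0],"roll":0}]'
```

```text
time: 16.52
tool_pos: [0.5788, -0.1826, 0.0292]
ee_rot: [-0.002, 3.14, 0.001]
ft_force: [0.0, 0.2, 0.8]
opening: 0.997
```

```bash
python3 -m pendant '[{"jaw":0.085,"delta_pos":[0.0005,0.0012,0.008],"roll":0},{"jaw":0.085,"delta_pos":[0,0,0.006],"roll":0},{"jaw":0.075,"delta_pos":[0,0,0],"roll":0},{"jaw":0.068,"delta_pos":[0,0,0],"roll":0},{"jaw":0.064,"delta_pos":[0,0,0],"roll":0},{"jaw":0.061,"delta_pos":[0,0,0],"roll":0},{"jaw":0.058,"delta_pos":[0,0,0],"roll":0},{"jaw":0.056,"delta_pos":[0,0,0],"roll":0},{"jaw":0.054,"delta_pos":[0,0,0],"roll":0},{"jaw":0.05,"delta_pos":[0,0,0],"roll":0},{"jaw":0.05,"delta_pos":[0,0,0],"roll":0},{"jaw":0.05,"delta_pos":[0,0,0],"roll":0}]' 20
python3 - <<'E'
from h import *
look("w16",[("pad",(.578,-.18),.038,.01,1),("lid",(.578,-.1812),.028,.044,0)])
E
```

```text
time: 17.52
tool_pos: [0.5774, -0.1822, 0.0148]
ee_rot: [-0.001, 3.141, -0.0]
ft_force: [-1.4, -0.1, 6.0]
opening: 0.636
pad [ 0.5775 -0.1797] 62 77 8.784546892954409e-05
lid [ 0.5774 -0.1819] 115 120 -0.0003228409658979116
t 17.5667 tcp [ 0.5774 -0.1822  0.0148] yaw 0.03329073987184472
```

View pics/w16.png

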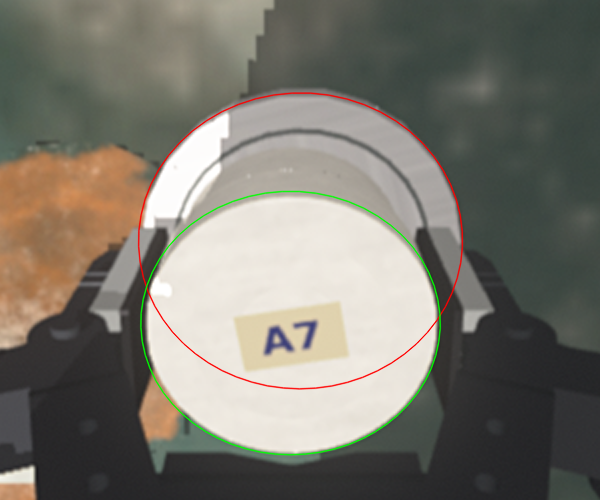

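```bash
python3 -m pendant '[{"jaw":0.05,"delta_pos":[0,0,-0.004],"roll":0},{"jaw":0.05,"delta_pos":[0,0,-0.012],"roll":0},{"jaw":0.05,"delta_pos":[0,0,-0.022],"roll":0},{"jaw":0.05,"delta_pos":[0.004,-0.004,-0.022],"roll":0},{"jaw":0.05,"delta_pos":[0.014,-0.018,-0.008],"roll":0},{"jaw":0.05,"delta_pos":[0.022,-0.028,0],"roll":0},{"jaw":0.05,"delta_pos":[0.022,-0.03,0],"roll":0},{"jaw":0.05,"delta_pos":[0.022,-0.03,0],"roll":0},{"jaw":0.05,"delta_pos":[0.016,-0.022,0],"roll":0},{"jaw":0.05,"delta_pos":[0.008,-0.012,0],"roll":0},{"jaw":0.05,"delta_pos":[0,0,0],"roll":0},{"jaw":0.05,"delta_pos":[0,0,0],"roll":0},{"jaw":0.05,"delta_pos":[0,0,0],"roll":0}]'
python3 - <<'E'
from h import *
s=ctrl.state();t=s["tool_pos"]
look("w17",[("pad",(.4697,-.3261),.048,.01,1),("lid",t[:2],.028,t[2]+.0292,0)])
E
```

```text
time: 18.65
tool_pos: [0.4708, -0.3248, 0.083]
ee_rot: [-0.004, 3.14, 0.002]
ft_force: [0.1, 0.2, 0.5]
opening: 0.64
pad [ 0.4697 -0.3262] 85 97 -0.00024356871421613024
lid [ 0.4712 -0.3245] 102 120 -0.0003227773478533449
t 18.7 tcp [ 0.471  -0.3244  0.083 ] yaw 0.18438459129613705
```

View pics/w17.png

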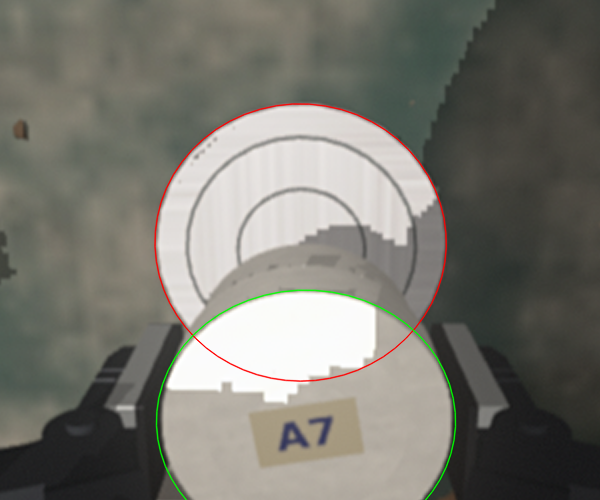

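```bash
python3 -m pendant '[{"jaw":0.05,"delta_pos":[0.0015,-0.0018,0.01],"roll":0},{"jaw":0.05,"delta_pos":[0,0,0.02],"roll":0},{"jaw":0.05,"delta_pos":[0,0,0.02],"roll":0},{"jaw":0.05,"delta_pos":[0,0,0.01],"roll":0},{"jaw":0.05,"delta_pos":[0,0,0.003],"roll":0},{"jaw":0.05,"delta_pos":[0,0,0],"roll":0},{"jaw":0.05,"delta_pos":[0,0,0],"roll":0},{"jaw":0.05,"delta_pos":[0,0,0],"roll":0}]'
python3 - <<'E'
from h import *
s=ctrl.state();t=s["tool_pos"]
look("w18",[("pad",(.4697,-.3261),.048,.01,1),("lid",t[:2],.028,t[2]+.0292,0)])
E
```

```text
time: 19.37
tool_pos: [0.4687, -0.3281, 0.0202]
ee_rot: [-0.001, 3.14, -0.001]
ft_force: [0.1, 0.8, -0.3]
opening: 0.637
pad [ 0.4699 -0.3261] 67 89 9.116235635929504e-05
lid [ 0.4689 -0.3278] 105 120 -0.0003286646036718549
t 19.4167 tcp [ 0.4686 -0.3282  0.0203] yaw 0.040206455752510806
```

```bash
python3 -m pendant '[{"jaw":0.05,"delta_pos":[-0.001,0.0016,0.001],"roll":0},{"jaw":0.05,"delta_pos":[0,0,0.0015],"roll":0},{"jaw":0.05,"delta_pos":[0,0,0.0012],"roll":0},{"jaw":0.05,"delta_pos":[0,0,0.0008],"roll":0},{"jaw":0.05,"delta_pos":[0,0,0],"roll":0},{"jaw":0.05,"delta_pos":[0,0,0],"roll":0}]'
python3 - <<'E'
from h import *
s=ctrl.state();t=s["tool_pos"]
look("w19",[("pad",(.4697,-.3261),.048,.01,1),("lid",t[:2],.028,t[2]+.0292,0)])
E
```

```text
time: 19.92
tool_pos: [0.4688, -0.3265, 0.0148]
ee_rot: [0.001, -3.141, -0.0]
ft_force: [0.3, -0.0, 0.4]
opening: 0.639
pad [ 0.4699 -0.3262] 71 92 4.589390274643834e-05
lid [ 0.4689 -0.3262] 112 120 -0.00031868805916847667
t 19.9667 tcp [ 0.4688 -0.3265  0.0148] yaw 0.028131872534288505
```

```bash
python3 -m pendant '[{"jaw":0.05,"delta_pos":[-0.0009,0,-0.0003],"roll":0},{"jaw":0.05,"delta_pos":[0,0,0.0004],"roll":0},{"jaw":0.05,"delta_pos":[0,0,0.0004],"roll":0},{"jaw":0.05,"delta_pos":[0,0,0],"roll":0},{"jaw":0.05,"delta_pos":[0,0,0],"roll":0}]'
python3 - <<'E'
from h import *
s=ctrl.state();t=s["tool_pos"]
look("w20",[("pad",(.4697,-.3261),.048,.01,1),("lid",t[:2],.028,t[2]+.0292,0)])
E
```

```text
time: 20.38
tool_pos: [0.47, -0.3265, 0.0148]
ee_rot: [-0.001, 3.141, -0.0]
ft_force: [-1.1, -0.6, 5.0]
opening: 0.635
pad [ 0.4699 -0.3262] 68 91 6.237937768158869e-05
lid [ 0.4702 -0.3263] 113 120 -0.00031367005853408063
t 20.4333 tcp [ 0.47   -0.3265  0.0148] yaw 0.03467883651047998
```

View pics/w20.png

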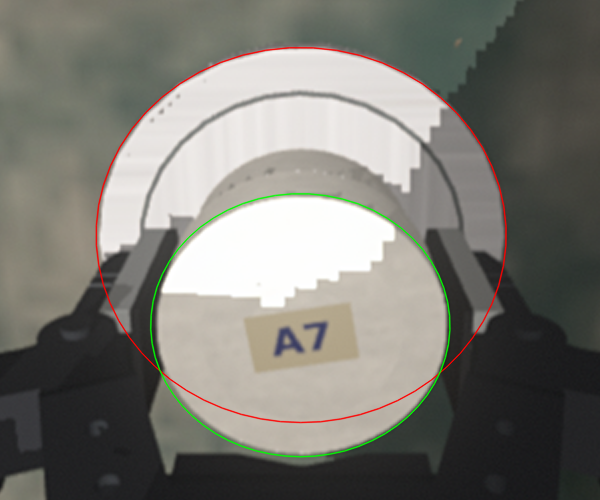

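The tin is seated on pad B within 0.3 mm. I'm releasing it and heading for pad D.

```bash
python3 -m pendant '[{"jaw":0.058,"delta_pos":[0,0,0],"roll":0},{"jaw":0.062,"delta_pos":[0,0,0],"roll":0},{"jaw":0.07,"delta_pos":[0,0,0],"roll":0},{"jaw":0.085,"delta_pos":[0,0,0],"roll":0},{"jaw":0.085,"delta_pos":[0,0,0],"roll":0},{"jaw":0.085,"delta_pos":[0,0,-0.02],"roll":0},{"jaw":0.085,"delta_pos":[0,0,-0.035],"roll":0},{"jaw":0.085,"delta_pos":[0,0,-0.035],"roll":0},{"jaw":0.085,"delta_pos":[0,0,-0.035],"roll":0},{"jaw":0.085,"delta_pos":[0,0,0],"roll":0}]'
python3 - <<'E'
from h import *
look("w21",[("pad",(.4697,-.3261),.048,.01,1),("lid",(.47,-.326),.028,.044,0)])
E
```

```text
time: 21.27
tool_pos: [0.4738, -0.3274, 0.1456]
ee_rot: [-0.001, 3.131, -0.007]
ft_force: [0.7, 1.1, -0.2]
opening: 0.996
pad [ 0.4692 -0.3262] 117 120 -0.0002736647227028696
lid [ 0.4702 -0.3264] 109 120 -0.00025983357472925475
t 21.3167 tcp [ 0.4722 -0.3272  0.1428] yaw 0.012447859797788396
```

```bash
python3 -m pendant '[{"jaw":0.085,"delta_pos":[0,0.03,0],"roll":0},{"jaw":0.085,"delta_pos":[0.002,0.038,0],"roll":0},{"jaw":0.085,"delta_pos":[0.002,0.038,0],"roll":0},{"jaw":0.085,"delta_pos":[0.002,0.038,0],"roll":0},{"jaw":0.085,"delta_pos":[0.002,0.038,0],"roll":0},{"jaw":0.085,"delta_pos":[0.002,0.038,0],"roll":0},{"jaw":0.085,"delta_pos":[0.002,0.038,0],"roll":0},{"jaw":0.085,"delta_pos":[0.002,0.038,0],"roll":0},{"jaw":0.085,"delta_pos":[0.002,0.038,0],"roll":0},{"jaw":0.085,"delta_pos":[0.002,0.038,0],"roll":0},{"jaw":0.085,"delta_pos":[0.002,0.038,0],"roll":0},{"jaw":0.085,"delta_pos":[0.002,0.038,0],"roll":0},{"jaw":0.085,"delta_pos":[0.002,0.038,0],"roll":0},{"jaw":0.085,"delta_pos":[0,0.02,0],"roll":0},{"jaw":0.085,"delta_pos":[0,0,0],"roll":0},{"jaw":0.085,"delta_pos":[0,0,0],"roll":0}]'
python3 - <<'E'
from h import *
look("w22",[("pad",(.4445,.1795),.029,.01,1),("knob",(.4445,.1795),.010,.059,0),("body",(.4445,.1795),.021,.047,0)])
E
```

```text
time: 22.65
tool_pos: [0.4447, 0.1804, 0.1386]
ee_rot: [0.005, -3.14, 0.001]
ft_force: [0.2, -1.4, 0.9]
opening: 0.996
pad [0.4444 0.1792] 85 105 6.317305403857193e-06
knob [0.4443 0.1781] 42 56 -7.975411263775548e-05
body [0.4437 0.1779] 101 120 -0.00025191466613298796
t 22.7 tcp [0.4448 0.1785 0.1385] yaw 0.05366104176016506
```

View pics/w22.png

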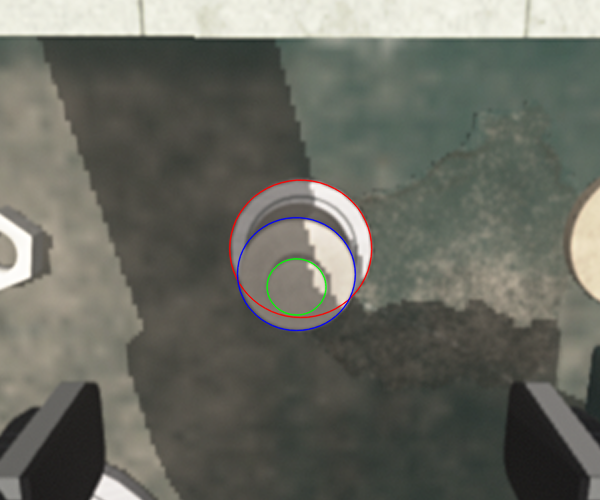

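View pics/w21.png

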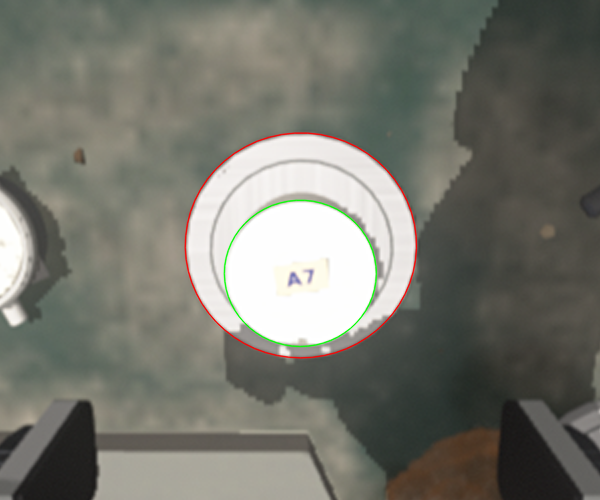

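The tin is standing on pad B. The large weight is at (0.444, 0.178) on pad D at (0.4444, 0.1792). I'm descending.

```bash
python3 -m pendant '[{"jaw":0.085,"delta_pos":[0.0005,-0.0005,0.01],"roll":0},{"jaw":0.085,"delta_pos":[0,0,0.03],"roll":0},{"jaw":0.085,"delta_pos":[0,0,0.03],"roll":0},{"jaw":0.085,"delta_pos":[0,0,0.025],"roll":0},{"jaw":0.085,"delta_pos":[0,0,0.012],"roll":0},{"jaw":0.085,"delta_pos":[0,0,0.005],"roll":0},{"jaw":0.085,"delta_pos":[0,0,0],"roll":0},{"jaw":0.085,"delta_pos":[0,0,0],"roll":0},{"jaw":0.085,"delta_pos":[0,0,0],"roll":0}]'
```

```text
time: 23.45
tool_pos: [0.4455, 0.1786, 0.0282]
ee_rot: [0.001, 3.141, 0.001]
ft_force: [-0.0, 0.5, 0.5]
opening: 0.997
```

```bash
python3 -m pendant '[{"jaw":0.085,"delta_pos":[0.0008,-0.0006,0.008],"roll":0},{"jaw":0.085,"delta_pos":[0,0,0.006],"roll":0},{"jaw":0.065,"delta_pos":[0,0,0],"roll":0},{"jaw":0.056,"delta_pos":[0,0,0],"roll":0},{"jaw":0.051,"delta_pos":[0,0,0],"roll":0},{"jaw":0.048,"delta_pos":[0,0,0],"roll":0},{"jaw":0.045,"delta_pos":[0,0,0],"roll":0},{"jaw":0.042,"delta_pos":[0,0,0],"roll":0},{"jaw":0.039,"delta_pos":[0,0,0],"roll":0},{"jaw":0.03,"delta_pos":[0,0,0],"roll":0},{"jaw":0.03,"delta_pos":[0,0,0],"roll":0},{"jaw":0.03,"delta_pos":[0,0,0],"roll":0}]' 60
python3 - <<'E'
from h import *
t=ctrl.state()["tool_pos"]
look("w23",[("pad",(.4444,.1792),.029,.01,1),("knob",t[:2],.010,.059,0),("body",t[:2],.021,.047,0)])
E
```

```text
time: 24.45
tool_pos: [0.4443, 0.1782, 0.014]
ee_rot: [-0.001, 3.141, -0.0]
ft_force: [-0.8, -1.4, 6.5]
opening: 0.461
pad [0.4443 0.1798] 58 77 0.0001213842132800555
knob [0.4435 0.1789] 66 75 0.00017742549683360045
body [0.443  0.1779] 78 104 -0.00027992508045570665
t 24.5 tcp [0.4443 0.1782 0.014 ] yaw 0.02096049171744596
```

View pics/w23.png

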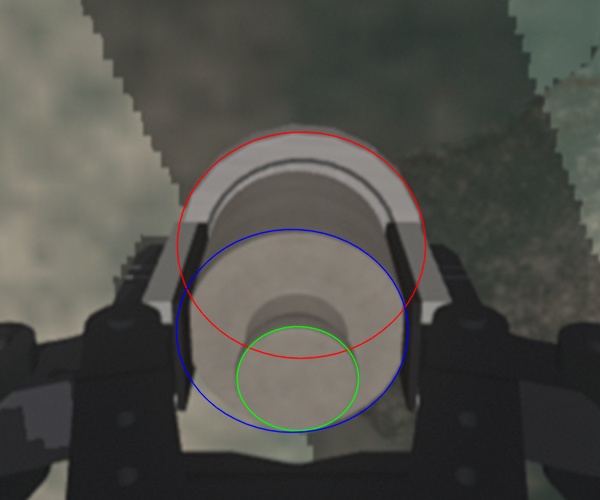

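```bash
python3 -m pendant '[{"jaw":0.03,"delta_pos":[0,0,-0.004],"roll":0},{"jaw":0.03,"delta_pos":[0,0,-0.018],"roll":0},{"jaw":0.03,"delta_pos":[0,0,-0.03],"roll":0},{"jaw":0.03,"delta_pos":[0,-0.006,-0.022],"roll":0},{"jaw":0.03,"delta_pos":[0,-0.02,-0.004],"roll":0},{"jaw":0.03,"delta_pos":[0,-0.035,0],"roll":0},{"jaw":0.03,"delta_pos":[0,-0.037,0],"roll":0},{"jaw":0.03,"delta_pos":[0,-0.037,0],"roll":0},{"jaw":0.03,"delta_pos":[-0.004,-0.035,0],"roll":0},{"jaw":0.03,"delta_pos":[-0.015,-0.033,0],"roll":0},{"jaw":0.03,"delta_pos":[-0.022,-0.03,0],"roll":0},{"jaw":0.03,"delta_pos":[-0.023,-0.03,0],"roll":0},{"jaw":0.03,"delta_pos":[-0.023,-0.03,0],"roll":0},{"jaw":0.03,"delta_pos":[-0.023,-0.03,0],"roll":0},{"jaw":0.03,"delta_pos":[-0.016,-0.023,0],"roll":0},{"jaw":0.03,"delta_pos":[-0.008,-0.012,0],"roll":0},{"jaw":0.03,"delta_pos":[0,0,0],"roll":0},{"jaw":0.03,"delta_pos":[0,0,0],"roll":0},{"jaw":0.03,"delta_pos":[0,0,0],"roll":0}]'
python3 - <<'E'
from h import *
t=ctrl.state()["tool_pos"]
look("w24",[("pad",(.578,-.18),.038,.01,1),("knob",t[:2]+[-.001,.0003],.010,t[2]+.045,0),("body",t[:2],.021,t[2]+.033,0)])
E
```

```text
time: 26.08
tool_pos: [0.5767, -0.1784, 0.0906]
ee_rot: [0.003, -3.139, -0.002]
ft_force: [0.3, 0.5, -6.5]
opening: 0.466
pad [ 0.5775 -0.1798] 86 89 -0.0002559468061248335
knob [ 0.5763 -0.1781] 88 105 0.00015305996668675548
body [ 0.5752 -0.1785] 90 120 -0.000561098747654724
t 26.1333 tcp [ 0.577  -0.178   0.0909] yaw 0.15215728487619629
```

View pics/w24.png

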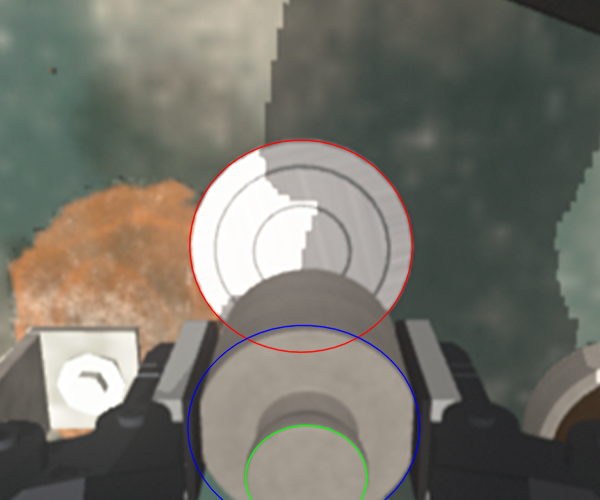

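```bash
python3 -m pendant '[{"jaw":0.03,"delta_pos":[-0.0008,-0.0014,0.01],"roll":0},{"jaw":0.03,"delta_pos":[0,0,0.02],"roll":0},{"jaw":0.03,"delta_pos":[0,0,0.02],"roll":0},{"jaw":0.03,"delta_pos":[0,0,0.014],"roll":0},{"jaw":0.03,"delta_pos":[0,0,0.004],"roll":0},{"jaw":0.03,"delta_pos":[0,0,0],"roll":0},{"jaw":0.03,"delta_pos":[0,0,0],"roll":0},{"jaw":0.03,"delta_pos":[0,0,0],"roll":0}]'
python3 - <<'E'
from h import *
t=ctrl.state()["tool_pos"]
look("w25",[("pad",(.578,-.18),.038,.01,1),("knob",t[:2]+[-.001,.0003],.010,t[2]+.045,0)])
E
```

```text
time: 26.8
tool_pos: [0.5802, -0.1807, 0.0244]
ee_rot: [-0.001, 3.14, 0.0]
ft_force: [-0.9, -0.7, -6.0]
opening: 0.46
pad [ 0.5776 -0.1797] 70 86 -0.0002580788687810455
knob [ 0.5795 -0.1802] 89 106 0.00015715846296579863
t 26.85 tcp [ 0.5802 -0.1808  0.0245] yaw 0.04074840603200869
```

View pics/w25.png

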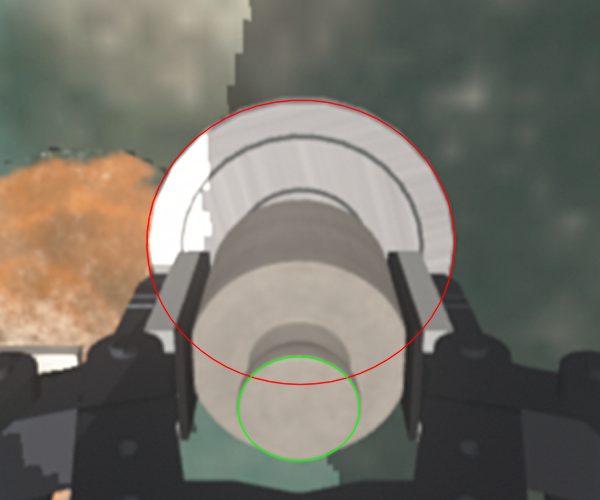

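```bash
python3 -m pendant '[{"jaw":0.03,"delta_pos":[0.0015,0.0005,0.003],"roll":0},{"jaw":0.03,"delta_pos":[0,0,0.003],"roll":0},{"jaw":0.03,"delta_pos":[0,0,0.002],"roll":0},{"jaw":0.03,"delta_pos":[0,0,0],"roll":0},{"jaw":0.03,"delta_pos":[0,0,0],"roll":0}]'
python3 - <<'E'
from h import *
t=ctrl.state()["tool_pos"]
look("w26",[("pad",(.578,-.18),.038,.01,1),("knob",t[:2]+[-.001,.0003],.010,t[2]+.045,0)])
E
```

```text
time: 27.27
tool_pos: [0.5775, -0.1804, 0.0152]
ee_rot: [0.001, -3.141, -0.0]
ft_force: [0.6, 0.1, -6.4]
opening: 0.462
pad [ 0.5775 -0.1797] 74 89 -0.00025548052674988914
knob [ 0.5769 -0.1799] 88 106 0.00016533035164153012
t 27.3167 tcp [ 0.5777 -0.1804  0.0153] yaw 0.03332084981977346
```

```bash
python3 -m pendant '[{"jaw":0.03,"delta_pos":[-0.0005,0.0002,0.0004],"roll":0},{"jaw":0.03,"delta_pos":[0,0,0.0005],"roll":0},{"jaw":0.03,"delta_pos":[0,0,0.0005],"roll":0},{"jaw":0.03,"delta_pos":[0,0,0.0003],"roll":0},{"jaw":0.03,"delta_pos":[0,0,0],"roll":0},{"jaw":0.03,"delta_pos":[0,0,0],"roll":0}]'
python3 - <<'E'
from h import *
t=ctrl.state()["tool_pos"]
look("w27",[("pad",(.578,-.18),.038,.01,1),("knob",t[:2]+[-.001,.0003],.010,t[2]+.045,0)])
E
```

```text
time: 27.82
tool_pos: [0.5784, -0.1801, 0.0142]
ee_rot: [-0.001, 3.141, -0.0]
ft_force: [-1.6, 1.3, 0.4]
opening: 0.465
pad [ 0.5776 -0.1797] 73 89 -0.0002334273660065042
knob [ 0.5778 -0.1796] 87 106 0.00015695474163811458
t 27.8667 tcp [ 0.5784 -0.1801  0.0142] yaw 0.03916049837108915
```

The large weight is seated on pad C within 0.3 mm. I'm releasing it, checking, and going back to the brass weight.

```bash
python3 -m pendant '[{"jaw":0.03,"delta_pos":[0,0,0.0003],"roll":0},{"jaw":0.044,"delta_pos":[0,0,0],"roll":0},{"jaw":0.05,"delta_pos":[0,0,0],"roll":0},{"jaw":0.06,"delta_pos":[0,0,0],"roll":0},{"jaw":0.075,"delta_pos":[0,0,0],"roll":0},{"jaw":0.075,"delta_pos":[0,0,0],"roll":0},{"jaw":0.08,"delta_pos":[0,0,-0.02],"roll":0},{"jaw":0.085,"delta_pos":[0,0,-0.035],"roll":0},{"jaw":0.085,"delta_pos":[0,0,-0.035],"roll":0},{"jaw":0.085,"delta_pos":[0,0,-0.035],"roll":0},{"jaw":0.085,"delta_pos":[0,0,0],"roll":0},{"jaw":0.085,"delta_pos":[0,0,0],"roll":0}]'
python3 - <<'E'
from h import *
look("w28",[("pad",(.578,-.18),.038,.01,1),("knob",(.578,-.18),.010,.059,0)])
E
```

```text
time: 28.87
tool_pos: [0.5798, -0.1803, 0.1406]
ee_rot: [-0.0, 3.137, -0.001]
ft_force: [-0.5, 0.4, -0.2]
opening: 0.995
pad [ 0.5771 -0.1798] 119 120 -0.0002715798384656555
knob [ 0.5843 -0.1873] 57 94 0.0007555103781070049
t 28.9167 tcp [ 0.5783 -0.1805  0.1388] yaw 0.017308965785701957
```

View pics/w28.png

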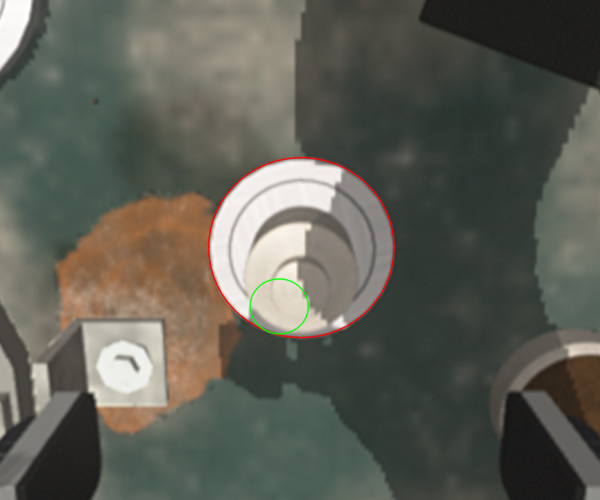

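```bash
python3 -m pendant '[{"jaw":0.085,"delta_pos":[0.02,0.018,0],"roll":0},{"jaw":0.085,"delta_pos":[0.028,0.025,0],"roll":0},{"jaw":0.085,"delta_pos":[0.028,0.025,0],"roll":0},{"jaw":0.085,"delta_pos":[0.028,0.025,0],"roll":0},{"jaw":0.085,"delta_pos":[0.02,0.018,0],"roll":0},{"jaw":0.085,"delta_pos":[0,0,0],"roll":0},{"jaw":0.085,"delta_pos":[0,0,0],"roll":0},{"jaw":0.085,"delta_pos":[0,0,0],"roll":0}]' 40
python3 - <<'E'
from h import *
np.set_printoptions(precision=4,suppress=True)
c=cam("wrist"); hsv=cv2.cvtColor(c["bgr"],cv2.COLOR_BGR2HSV)
cv2.imwrite("pics/w29.png",c["bgr"])
m=cv2.inRange(hsv,(15,60,60),(35,255,255)); m[:120]=0;m[260:]=0;m[:,:200]=0;m[:,340:]=0
n,l,st,ce=cv2.connectedComponentsWithStats(m); i=1+np.argmax(st[1:,4]); print(st[i],ce[i])
x,y,w,h=st[i,:4]
print(onplane(c,[(x,y+h*.5),(x+w,y+h*.5)],.033)[:,:2].mean(0),"base axis x",onplane(c,[(x+w/2,y)],.004)[0,0]+.0155,onplane(c,[(x+w/2,y+h)],.033)[0,0]-.0155)
print(ctrl.state()["tool_pos"])
E
```

```text
time: 29.58
tool_pos: [0.4543, -0.0698, 0.1376]
ee_rot: [0.0, -3.141, 0.0]
ft_force: [0.2, 0.2, -0.3]
opening: 0.992
[ 235  161   42   47 1574] [255.4549 184.6398]
[ 0.4503 -0.0684] base axis x 0.4537850594843436 0.4533247177729379
[ 0.4547 -0.0701  0.1377]
```

View pics/w29.png

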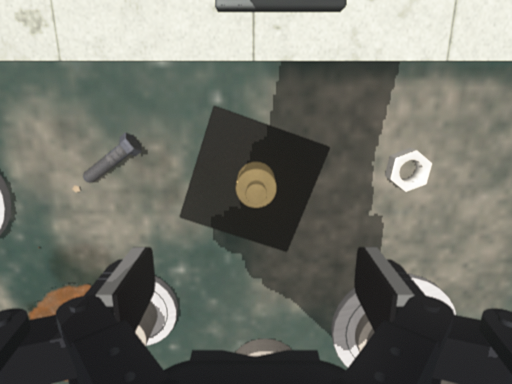

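The knob fit missed, but the picture shows the big weight concentric on pad C. The brass weight is at (255,185), which is (0.4537, -0.0685). I'm descending.

```bash
python3 -m pendant '[{"jaw":0.085,"delta_pos":[0,0.0013,0.01],"roll":0},{"jaw":0.085,"delta_pos":[0,0,0.03],"roll":0},{"jaw":0.085,"delta_pos":[0,0,0.03],"roll":0},{"jaw":0.085,"delta_pos":[0,0,0.03],"roll":0},{"jaw":0.085,"delta_pos":[0,0,0.013],"roll":0},{"jaw":0.085,"delta_pos":[0,0,0.005],"roll":0},{"jaw":0.085,"delta_pos":[0,0,0],"roll":0},{"jaw":0.085,"delta_pos":[0,0,0],"roll":0},{"jaw":0.085,"delta_pos":[0,0,0],"roll":0}]'
```

```text
time: 30.38
tool_pos: [0.4548, -0.0685, 0.0205]
ee_rot: [0.001, 3.141, -0.0]
ft_force: [0.5, -0.1, 1.2]
opening: 0.991
```

```bash
python3 -m pendant '[{"jaw":0.085,"delta_pos":[0.0008,0,0.008],"roll":0},{"jaw":0.075,"delta_pos":[0,0,0.0045],"roll":0},{"jaw":0.06,"delta_pos":[0,0,0],"roll":0},{"jaw":0.05,"delta_pos":[0,0,0],"roll":0},{"jaw":0.044,"delta_pos":[0,0,0],"roll":0},{"jaw":0.038,"delta_pos":[0,0,0],"roll":0},{"jaw":0.034,"delta_pos":[0,0,0],"roll":0},{"jaw":0.031,"delta_pos":[0,0,0],"roll":0},{"jaw":0.028,"delta_pos":[0,0,0],"roll":0},{"jaw":0.02,"delta_pos":[0,0,0],"roll":0},{"jaw":0.02,"delta_pos":[0,0,0],"roll":0},{"jaw":0.02,"delta_pos":[0,0,0],"roll":0}]' 40
python3 - <<'E'
from h import *
t=ctrl.state()["tool_pos"]
look("w30",[("knob",t[:2],.008,.045,0)])
E
```

```text
time: 31.38
tool_pos: [0.4535, -0.0684, 0.0083]
ee_rot: [-0.0, 3.141, -0.001]
ft_force: [-0.3, -1.0, 5.7]
opening: 0.338
knob [ 0.453  -0.0678] 103 117 -0.00024988745950755165
t 31.4333 tcp [ 0.4535 -0.0684  0.0083] yaw 0.013498899791471786
```

View pics/w30.png

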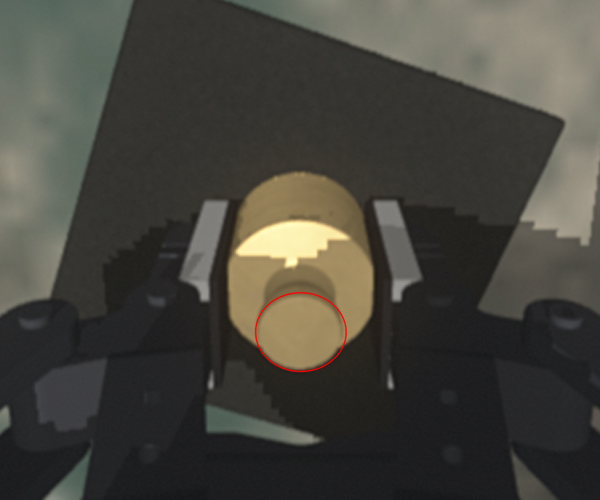

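```bash
python3 -m pendant '[{"jaw":0.02,"delta_pos":[0,0,-0.004],"roll":0},{"jaw":0.02,"delta_pos":[0,0,-0.018],"roll":0},{"jaw":0.02,"delta_pos":[0,0,-0.03],"roll":0},{"jaw":0.02,"delta_pos":[0,0.006,-0.022],"roll":0},{"jaw":0.02,"delta_pos":[0.001,0.02,-0.004],"roll":0},{"jaw":0.02,"delta_pos":[0.002,0.035,0],"roll":0},{"jaw":0.02,"delta_pos":[0.002,0.036,0],"roll":0},{"jaw":0.02,"delta_pos":[0.002,0.036,0],"roll":0},{"jaw":0.02,"delta_pos":[0.002,0.036,0],"roll":0},{"jaw":0.02,"delta_pos":[0,0.036,0],"roll":0},{"jaw":0.02,"delta_pos":[0,0.028,0],"roll":0},{"jaw":0.02,"delta_pos":[0,0.014,0],"roll":0},{"jaw":0.02,"delta_pos":[0,0,0],"roll":0},{"jaw":0.02,"delta_pos":[0,0,0],"roll":0},{"jaw":0.02,"delta_pos":[0,0,0],"roll":0}]'
python3 - <<'E'
from h import *
t=ctrl.state()["tool_pos"]
look("w31",[("pad",(.4444,.1792),.029,.01,1),("knob",t[:2]+[-.0004,.0003],.008,t[2]+.0367,0)])
E
```

```text
time: 32.68
tool_pos: [0.4439, 0.1763, 0.0855]
ee_rot: [-0.003, -3.14, 0.005]
ft_force: [-0.3, -0.1, -2.0]
opening: 0.333
pad [0.4441 0.1796] 93 95 -0.00028246084892026915
knob [0.4433 0.177 ] 100 114 -0.0002450754121308815
t 32.7333 tcp [0.444  0.1761 0.0856] yaw -0.1306043973030171
```

View pics/w31.png

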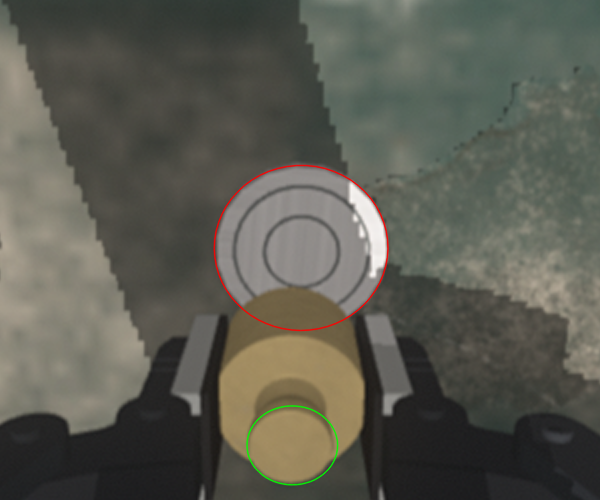

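```bash
python3 -m pendant '[{"jaw":0.02,"delta_pos":[0,0.003,0.01],"roll":0},{"jaw":0.02,"delta_pos":[0,0,0.02],"roll":0},{"jaw":0.02,"delta_pos":[0,0,0.02],"roll":0},{"jaw":0.02,"delta_pos":[0,0,0.01],"roll":0},{"jaw":0.02,"delta_pos":[0,0,0.003],"roll":0},{"jaw":0.02,"delta_pos":[0,0,0],"roll":0},{"jaw":0.02,"delta_pos":[0,0,0],"roll":0},{"jaw":0.02,"delta_pos":[0,0,0],"roll":0}]'
python3 - <<'E'
from h import *
t=ctrl.state()["tool_pos"]
look("w32",[("pad",(.4441,.1796),.029,.01,1),("knob",t[:2]+[-.0004,.0003],.008,t[2]+.0367,0)])
E
```

```text
time: 33.4
tool_pos: [0.4446, 0.1816, 0.0236]
ee_rot: [0.001, 3.141, 0.001]
ft_force: [0.7, 0.2, -1.4]
opening: 0.339
pad [0.4443 0.1798] 72 89 6.447598142588634e-05
knob [0.444  0.1822] 100 115 -0.00024437371139176146
t 33.45 tcp [0.4447 0.1818 0.0236] yaw -0.017651119195889464
```

View pics/w32.png

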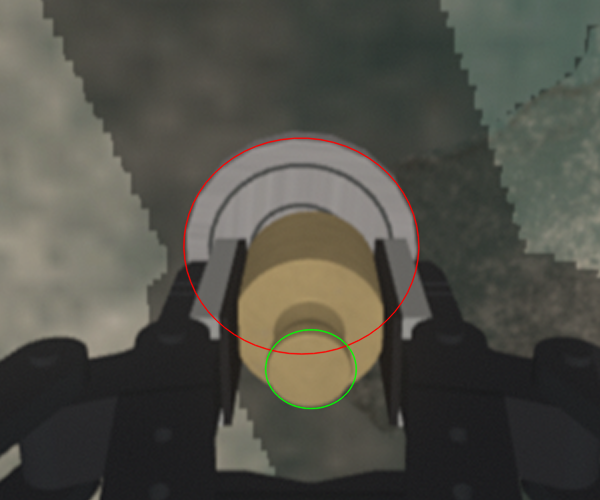

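```bash
python3 -m pendant '[{"jaw":0.02,"delta_pos":[0,-0.0022,0.003],"roll":0},{"jaw":0.02,"delta_pos":[0,0,0.003],"roll":0},{"jaw":0.02,"delta_pos":[0,0,0.001],"roll":0},{"jaw":0.02,"delta_pos":[0,0,0],"roll":0},{"jaw":0.02,"delta_pos":[0,0,0],"roll":0}]'
python3 - <<'E'
from h import *
t=ctrl.state()["tool_pos"]
look("w33",[("pad",(.4441,.1796),.029,.01,1),("knob",t[:2]+[-.0004,.0003],.008,t[2]+.0367,0)])
E
```

```text
time: 33.87
tool_pos: [0.4441, 0.1799, 0.0158]
ee_rot: [0.001, -3.141, 0.0]
ft_force: [-0.6, 0.7, -1.9]
opening: 0.336
pad [0.4445 0.1798] 69 103 9.01104584230504e-05
knob [0.4435 0.1803] 101 115 -0.0002530762946659857
t 33.9167 tcp [0.4441 0.1799 0.0159] yaw 0.04632990160585848
```

```bash
python3 -m pendant '[{"jaw":0.02,"delta_pos":[-0.0005,-0.0004,0.0004],"roll":0},{"jaw":0.02,"delta_pos":[0,0,0.0005],"roll":0},{"jaw":0.02,"delta_pos":[0,0,0.0005],"roll":0},{"jaw":0.02,"delta_pos":[0,0,0.0003],"roll":0},{"jaw":0.02,"delta_pos":[0,0,0],"roll":0},{"jaw":0.02,"delta_pos":[0,0,0],"roll":0}]'
```

```text
time: 34.42
tool_pos: [0.4447, 0.1794, 0.0144]
ee_rot: [-0.001, 3.141, 0.0]
ft_force: [-0.0, -0.3, 2.8]
opening: 0.336
```

```bash
python3 -m pendant '[{"jaw":0.033,"delta_pos":[0,0,0],"roll":0},{"jaw":0.038,"delta_pos":[0,0,0],"roll":0},{"jaw":0.05,"delta_pos":[0,0,0],"roll":0},{"jaw":0.065,"delta_pos":[0,0,0],"roll":0},{"jaw":0.075,"delta_pos":[0,0,0],"roll":0},{"jaw":0.08,"delta_pos":[0,0,-0.02],"roll":0},{"jaw":0.08,"delta_pos":[0,0,-0.035],"roll":0},{"jaw":0.08,"delta_pos":[0,0,-0.035],"roll":0},{"jaw":0.08,"delta_pos":[0,0,-0.03],"roll":0},{"jaw":0.08,"delta_pos":[0,0,0],"roll":0},{"jaw":0.08,"delta_pos":[0,0,0],"roll":0}]'
python3 - <<'E'
from h import *
np.set_printoptions(precision=4,suppress=True)
look("w34",[("pad",(.4443,.1795),.029,.01,1)])
c=cam("wrist"); hsv=cv2.cvtColor(c["bgr"],cv2.COLOR_BGR2HSV)
m=cv2.inRange(hsv,(15,60,40),(35,255,255)); m[:120]=0;m[230:]=0;m[:,:200]=0;m[:,320:]=0
n,l,st,ce=cv2.connectedComponentsWithStats(m); i=1+np.argmax(st[1:,4]); x,y,w,h=st[i,:4]; print(st[i])
print(onplane(c,[(x,y+h*.5),(x+w,y+h*.5)],.039)[:,1].mean(),"base axis x",onplane(c,[(x+w/2,y)],.01)[0,0]+.0155,onplane(c,[(x+w/2,y+h)],.039)[0,0]-.0155)
E
```

```text
time: 35.33
tool_pos: [0.4456, 0.1796, 0.1356]
ee_rot: [0.001, 3.139, 0.003]
ft_force: [-0.9, -0.3, -0.5]
opening: 0.939
pad [0.4439 0.1794] 120 120 -0.0002675395051315206
t 35.3833 tcp [0.4448 0.179  0.1344] yaw -0.003990696237408997
[ 234  165   43   47 1523]
0.18004823859508717 base axis x 0.44591983556431775 0.44394010411824103
```

View pics/w34.png

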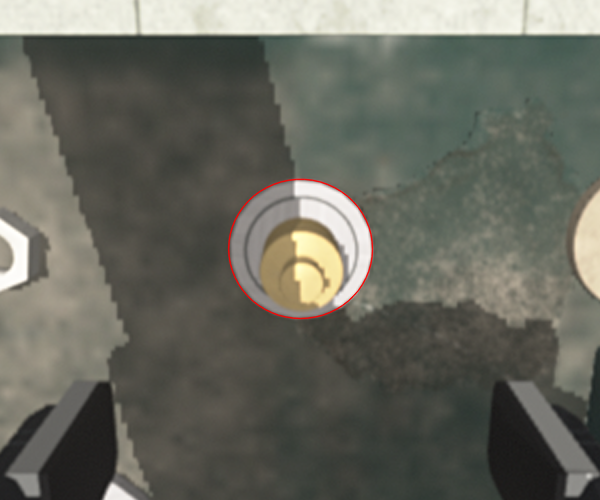

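```bash
python3 -m pendant '[{"jaw":0.08,"delta_pos":[0.01,0.01,-0.03],"roll":0},{"jaw":0.08,"delta_pos":[0.018,0.032,-0.012],"roll":0},{"jaw":0.08,"delta_pos":[0.018,0.032,-0.012],"roll":0},{"jaw":0.08,"delta_pos":[0.018,0.032,-0.012],"roll":0},{"jaw":0.08,"delta_pos":[0.018,0.032,-0.012],"roll":0},{"jaw":0.08,"delta_pos":[0.018,0.032,-0.012],"roll":0},{"jaw":0.08,"delta_pos":[0.018,0.032,-0.012],"roll":0},{"jaw":0.08,"delta_pos":[0.018,0.032,-0.012],"roll":0},{"jaw":0.08,"delta_pos":[0.01,0.032,0],"roll":0},{"jaw":0.08,"delta_pos":[0,0,0],"roll":0},{"jaw":0.08,"delta_pos":[0,0,0],"roll":0},{"jaw":0.08,"delta_pos":[0,0,0],"roll":0}]'
python3 - <<'E'
from h import *
c=cam("top");crop(c,"t35",90,60,420,260,2.4)
c=cam("scene");cv2.imwrite("pics/s35.png",c["bgr"])
E
```

```text
time: 36.43
tool_pos: [0.2985, 0.4438, 0.2464]
ee_rot: [0.001, -3.141, 0.007]
ft_force: [0.5, -0.7, 0.5]
opening: 0.934
```

View pics/t35.png

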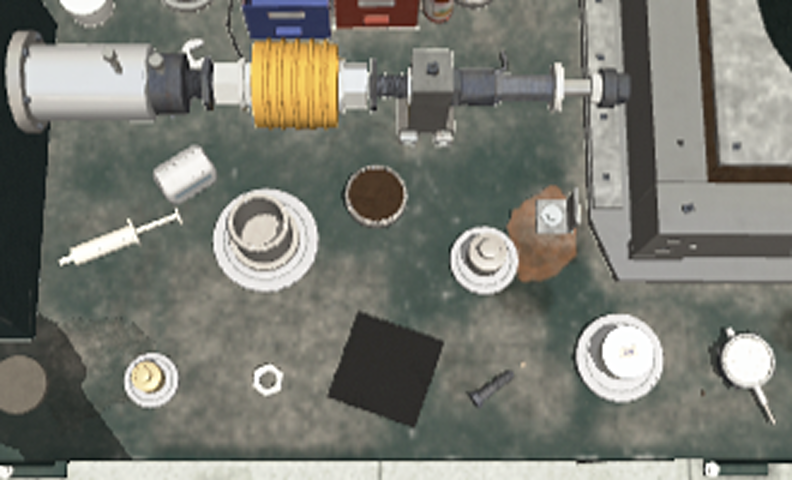

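View pics/s35.png

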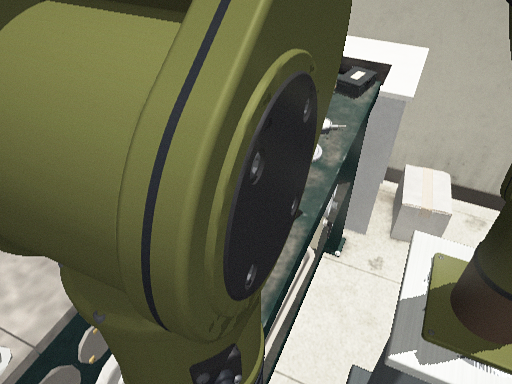

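```bash
python3 - <<'E'
from h import *
np.set_printoptions(precision=4,suppress=True)
c=cam("top"); hsv=cv2.cvtColor(c["bgr"],cv2.COLOR_BGR2HSV)
m=cv2.inRange(hsv,(15,60,40),(35,255,255)); m[:205]=0;m[235:]=0;m[:,:135]=0;m[:,170:]=0
ys,xs=np.nonzero(m); print("brass centroid @z.028",onplane(c,[(xs.mean(),ys.mean())],.028)[0],len(xs))
for l,p,r,z in (("A",(.599,.062),.058,.01),("rim",(.599,.062),.031,.08),("B",(.469,-.325),.048,.01),("lid",(.469,-.325),.028,.044),("C",(.577,-.179),.038,.01),("knob",(.577,-.179),.01,.059),("D",(.444,.18),.029,.01)): print(l,*fitc(c,p,r,z,1 if l in "ABCD" else 0,win=.006))
print(ctrl.state()["qd"].round(4))
E
```

```text
brass centroid @z.028 [0.4459 0.1805 0.028 ] 110
A [0.5989 0.0623] 116 120 -6.0246685869624894e-05
rim [0.5995 0.0631] 61 118 -0.00011203966348573638
B [ 0.4688 -0.3249] 118 120 -1.0930290199800963e-05
lid [ 0.4696 -0.3251] 79 101 -0.00036968334494957844
C [ 0.5769 -0.1788] 117 120 -2.651449386026003e-05
knob [ 0.5784 -0.179 ] 70 79 -9.848558877962113e-05
D [0.4438 0.1804] 119 120 -0.0002000443816028239
[ 0.0056 -0.0075 -0.0099 -0.0073 -0.003  -0.0004 -0.0006]
```

```bash
python3 -c "
from workcell import ctrl
print(ctrl.hand_in())"
```

```text
the job is handed in; nothing more can be done
None
```

All four loads are on their own pads, and I handed the job in at about 36.5 s of the 120 s. I parked the brass weight on the mat. Then I moved the mould to pad A, the tin to pad B and the large weight to pad C, and finally the brass weight from the mat to pad D.

**Last checks:** the arm was clear of everything, and the final top view shows all four loads upright with the mat empty. Offsets from pad centre by camera:

| Load | Pad | Wrist camera | Top camera |
|---|---|---|---|
| Mould | A (widest) | about 1 mm after release | about 1 mm |
| Tin | B | about 0.3 mm before release, 1 mm after | about 0.8 mm |
| Large weight | C | about 0.3 mm before release | about 1.5 mm |
| Small brass weight | D (narrowest) | about 1 mm after release | about 2 mm (rough colour centroid) |

**Checks that failed or disagreed:**
- **Large weight:** the wrist-camera fit of its knob locked onto a wrong edge after release, so its final position rests on the pictures and the top view.
- **Brass weight:** its two wrist-camera edge estimates differed by 2 mm in x.
- **Scene camera:** the arm blocked its final view, so it gave no last check.

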